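# Set a specimen bar to length in the cut-off fixture

## Task

Get the white specimen bar ready for sawing in the cut-off fixture: flip the stop down onto the fence, slide the bar along the bed until its end rests against the stop without ramming it, and wind the crank until the vice jaw holds the bar tight against the fence. Then flip the stop back up, past upright, so that the cut piece will be free, leaving the bar where the stop set it. Do not knock the lamp over the fence or the other things on the bench.

Things in the scene. Friction and masses are not known exactly. Their poses are not given: they have to be found in the camera images.
- fixture: the cut-off fixture, fixed on the bench: grey cast base (x -50 to +75 mm, y -120 to +80 mm), aluminium bed with its top at z = 80 mm. Origin on the bench under it; x points away from the robot, y left along the fence, z up; it may be turned a little. Two steel saw guides stand on it at x -43 to -25, y 6 to 23 mm and a grey screw bracket at x -68 to -54, y -51 to +4 mm, both up to z = 108 mm
- fence_face (a point): right-hand lower corner of the fence's face, which looks towards the robot (-x of the fixture); axes as the fixture's. The aluminium fence runs 131 mm to the left (+y) from here, is 20 mm thick and 28 mm high (top at z = 108 mm), with a 4 mm saw slot across it 67 mm from here
- lamp: white work lamp over the fixture; origin and axes as fixture. Its head is a slab over x 12 to 90, y -70 to +120, z 398 to 418 mm: a hand pointing straight down at the stop would hit it, so lean the hand back towards the robot, 30 to 45 degrees from vertical. Its post, 16 mm thick, stands at x = 100, y = -45 mm
- stop_leaf (a joint): angle of the flip stop's leaf: 0 = down, its arm lying on the fence; 1.9 rad = fully up, leaning back at its limit. Starts up, 1.7 to 1.88. Light hinge friction (0.015 N m): it stays where it is when past upright and falls shut when nearly down
- stop_tab (a point): centre of the steel leaf's finger tab, moving with it: 48 mm towards the robot from the hinge and 18 mm above it when down; 32 mm beyond and 40 mm above it when fully up. The leaf is 12 mm thick along y: a 56 mm arm, at its end a nose down to 4 mm off the bed and this tab (16 mm wide, 12 mm on above this point). Pinch it by its 12 mm faces, fingers closing along y; it may turn between the fingertips
- stop_hinge (a point): centre of the leaf's hinge pin, which lies along the fixture's y behind the fence at z = 115 mm. From down to up the leaf swings from towards the robot, over the top, to lean away from it
- stop_carriage: carriage of the flip stop (with the leaf), clamped on the fence at a set length that differs from time to time; the stop takes 40 N without shifting. Origin at bench height, axes as the fixture's
- stop_face (a point): centre of the stop's gauging face as it is when the leaf is down: it looks along the fixture's -y, 10 mm before the fence, 10 mm above the bed; axes as the fixture's. Does not move with the leaf
- bar: the specimen bar, plain white plastic, 20 x 20 x 150 mm, about 0.12 kg, loose on the bed between jaw and fence, its length along y, with a few mm of play until clamped. Origin under its centre
- bar_end (a point): centre of the bar's left (+y) end face, half-way up, the end that meets the stop
- bar_tail (a point): centre of the bar's right (-y) end face, half-way up. At first it sticks out beyond the right end of the bed; the bar must slide 30 to 85 mm to the left. The fence does not reach this end, so a closed hand can push here
- jaw: the steel vice jaw on the robot's side of the bar, y -50 to +3 mm of the fixture, top at z = 104 mm; slides along +x as the crank is wound. At crank angle 0 its face stands 12 mm from a bar that lies against the fence. Origin and axes as fixture then
- crank (a joint): crank angle, rad; 0 = arm straight up; grows clockwise as seen from the robot (from the top towards -y), which closes the jaw 10 mm a turn. Starts at 0 to 2.5; the jaw bites at about 7.5. The screw holds itself by friction, about 3 N at the handle; past the bite the resistance rises steeply (within 0.3 rad), and 8 N at the handle clamps well
- crank_axis (a point): point on the crank's turning axis (along the fixture's x, z = 92 mm), in the plane of crank_grip
- crank_grip (a point): middle of the crank's revolving handle: a black cylinder 14 mm thick and 40 mm long, along the fixture's x, 38 mm off the crank axis, 22 mm in front of the crank arm. It turns freely on its pin, so the hand need not turn with the crank; pinch it from above, fingers closing along y, all the way round
- slide_box: the flat green slide box, 90 x 156 x 33 mm, a bystander to the right of the fixture; origin under its centre
- timer: a small white bench timer, 68 x 62 x 19 mm, a bystander to the left in front of the fixture; origin under its centre
- scissors: red-handled scissors lying flat near the front edge, 199 mm long, 9 mm thick, a bystander; origin under their middle
- cut_piece_0: a short piece already cut from such a bar, 20 x 36 x 20 mm, a bystander on the bench; origin under its centre
- cut_piece_1: a second cut piece, 20 x 36 x 20 mm, a bystander on the bench; origin under its centre

How it is judged (in metres and radians):
On the way, in this order (a step that is already met when the one before it is completed fails the run):
1. the stop is flipped down onto the fence (value of joint stop_leaf below 0.06 rad), for 0.2 s.
2. with the stop down, the end of the bar rests against it (value of joint stop_leaf below 0.06 rad and y of bar_end in the frame of stop_face between -0.0017 and 0.0017 m), for 0.2 s.
3. with the stop still down and the bar against it, the jaw clamps the bar (all of step 2 and contact force between jaw and bar above 10 N), for 0.2 s.
At the end, for the whole second after the job is handed in: the stop stands up (leaf past upright, beyond 1.6 rad), the bar lies flat on the bed and along the fence, its end within 1.7 mm of the gauging face's plane, clamped by the jaw with more than 10 N, at rest (value of joint stop_leaf above 1.6 rad and contact force between jaw and bar above 10 N and y of bar_end in the frame of stop_face between -0.0017 and 0.0017 m and angle between the y axis of bar and the y axis of fixture, either way round below 0.03 rad and z of bar_end in the frame of fixture between 0.087 and 0.093 m and linear speed of bar below 0.01 m/s); the robot touches nothing.
It fails at once if the bar rammed or forced into the stop with more than 40 N (contact force between bar and stop_carriage above 40 N).
It fails at once if the lamp knocked (more than 8 N) (contact force between lamp and anything else above 8 N).
It fails at once if a bystander shifted by more than 30 mm (distance of any of slide_box, timer, scissors, cut_piece_0, cut_piece_1 from where it was at the start of the episode above 0.03 m).
It also fails if it takes over 72 s, if anything falls off the work surface, if the arm or the gripper's body presses on something with over 40 N, if the wrist force passes 120 N, or if a joint passes its speed limit or range.

## Robot

A 6-joint arm with a two-finger parallel gripper is mounted at the origin on a cart in front of the work surface, level with it; the furniture and walls round the work are solid. World frame = base frame: x ahead of the robot, y to its left, z up, the work surface at z = 0. Lengths are in m, angles in degrees, forces in N, time in s.
With the tool pointing down it reaches from about 0.3 to 0.75 m from the base axis. Payload 8.5 kg.
Tool frame: the origin (TCP) lies at the very end of the fingers, on their centre line; the grasp point (between the pads) lies 19 mm behind it; z points along the fingers, y is the line along which they close (so a half turn about z gives the same grasp; the last joint's range is limited). The gripper opens to 85 mm and grips with 20 to 120 N. Pads are 22 mm wide; open, the fingers measure 114 mm over their backs; the gripper's body (76 mm by 85 mm) begins 54 mm behind the grasp point. The pads swing forward as they close: fully open they stand 13 mm farther back than shut.
Start: joints at [64.383, 21.807, 74.336, -0, 83.858, -12.336], TCP at [0.126, 0.535, 0.206] pointing down, gripper open.
Joint ranges: [-178.18, 178.18], [-50.72, 133.34], [12.68, 142.11], [-81.47, 261.47], [9.98, 163.14], [-165.26, 165.26]. Speed limits (degrees/s): [136.94, 136.94, 180, 180, 180, 180].

## Interface

Orientations are given as a 3x3 rotation matrix whose columns are the frame's x, y, z axes.
In Python, from rig import env gives the robot as it stands.
- The arm moves only by the tool move_arm, never from a script. Its argument "plan" is a list of rows, each a list of 7 numbers: the turn, a rotation vector about the tool's x, y, z in degrees, then the shift along the tool's x, y, z in cm, then the gripper command: -1 is shut, 1 is fully open, values between are in proportion. In form: [[ax, ay, az, tx, ty, tz, jaw], ...]. A call has 1 to 5 rows; each row is the pose to reach, as a shift and turn from the pose commanded when the call began, along the tool's axes at that moment; what a row does not reach only later rows make up. A row lasts 1/10 s, in which the tool goes at most 50 mm and 8.59 degrees, less where a joint would pass 70% of its speed; a pose out of reach is approached as far as the arm can. A call with a gripper value outside its range is refused whole. The fingers move at their own pace and stop on an object; "squeeze" is the grip in N (left out, the last holds). Time passes only in rows, so rows that repeat a pose let the fingers close. It gives the time, the measured TCP pose, the force, the opening and the grip force at its end, in the units of the state.
- env.observe(): the state, without advancing time (a new reading comes with each control period).
- env.get_image(name): name is "scene" or "top" or "wrist"; returns a dict with "color" (384x512x3 uint8, red, green, blue), "fov_y" (degrees; the focal length in pixels is half the picture's height over the tangent of half this angle, whatever the lens; pixels are square), "cx", "cy" (the principal point, pixels), "distortion" ([k1, k2, p1, p2, k3] as OpenCV has them; the pictures are not rectified), "R" (3x3) and "t" (3): a world point X has camera coordinates R X + t. Camera axes: x right, y down, z forward; pixel columns grow to the right and rows downward; lengths in m; the calibration is good to about 2 mm. A picture is of the moment at which its call begins. There is no depth.
- env.close_job(): hands the job in; it is judged then, once.
Trained networks look in a picture, given as the dict that the camera call returned (one of the last four; its "shot" number tells which), for a name from the list of things; names that differ only in an ending like _2 or _b are one class to them, and where a whole thing is asked for, a point or a joint stands for the part that bears it (a point fixed in the world has none). Each returns a list of dicts, best first, with "conf" (0 to 1); they miss things now and then, are a little off and sometimes report something else, mostly with a low value. They report only what shows in the picture. A call takes as long as a camera call.
- env.outline_of(target, picture): "mask" (384x512 bool, what is visible of it) and "bbox" ([centre column, centre row, width, height] in pixels, round what is visible of it).
- env.tip_of(target, picture): "pixel" ([column, row] in pixels: a listed point, or the origin of a listed thing).
The state is a dict: "time_s": time; "q": joint angles; "qvel": joint speeds; "joint_efforts": joint torques, N m; "position": TCP position; "tool_rot": TCP orientation; "ft_force": force on the tool from outside, world axes, zero at the start; "wrist_torque": the same for the moment, N m; "grip_width": finger opening in m; "gripper_force": force on a finger pad.
Only numpy, scipy, OpenCV 4.12 (cv2) and the standard library are available. Lean on these libraries where they do the work, as an engineer would, in place of code of your own. Each camera call takes 0.05 s, during which the arm holds its last target. There are 200 camera calls.

## Working session

There is one attempt and no reset: what is moved stays moved. The work goes in short steps, Python scripts to look and compute and a tool call to move; the robot and the scene stay as the last step left them, time stands still between calls to the robot, and variables do not carry over. Pictures are saved under pics/ and viewed, at most 10 in all, crops included, and the job is handed in when it is done.

Besides the shell and the picture viewer there is one more tool, called after "Emit:" as name([rows], argument=value, ...), one row to a line, values as JSON. move_arm: Moves the arm, as the interface text tells. Its arguments: {"type":"object","properties":{"plan":{"type":"array"},"squeeze":{"type":"number"}},"required":["plan"]}

```bash
mkdir -p pics; ls
cat > h.py <<'E'
import numpy as np, cv2
from scipy.optimize import least_squares
from rig import env
def K(p):
    f=192/np.tan(np.radians(p['fov_y'])/2); return np.array([[f,0,p['cx']],[0,f,p['cy']],[0,0,1.]])
def proj(p,X):
    X=np.atleast_2d(X).astype(float); r=cv2.Rodrigues(np.array(p['R'],float))[0]
    return cv2.projectPoints(X,r,np.array(p['t'],float),K(p),np.array(p['distortion'],float))[0][:,0]
def ray(p,px):
    u=cv2.undistortPoints(np.array([[px]],float),K(p),np.array(p['distortion'],float))[0,0]
    R=np.array(p['R']); return -R.T@np.array(p['t']), R.T@np.array([u[0],u[1],1])
def onz(p,px,z):
    o,d=ray(p,px); return o+d*(z-o[2])/d[2]
def tri(ps):
    A=np.zeros((3,3));b=np.zeros(3)
    for p,px in ps:
        o,d=ray(p,px); d=d/np.linalg.norm(d); M=np.eye(3)-np.outer(d,d); A+=M;b+=M@o
    x=np.linalg.solve(A,b); return x,[np.round(proj(p,x)[0]-px,1) for p,px in ps]
def save(p,n,crop=None,s=1):
    im=p['color'][...,::-1]
    if crop: im=im[crop[1]:crop[3],crop[0]:crop[2]]
    cv2.imwrite('pics/'+n,cv2.resize(im,None,fx=s,fy=s,interpolation=cv2.INTER_CUBIC))
E
cat > a.py <<'E'
from h import *
P={n:env.get_image(n) for n in('scene','top')}
both=np.hstack([P['scene']['color'],P['top']['color']])[...,::-1]
for n in P: save(P[n],n+'0.png',None,1.5)
for t in 'fixture fence_face stop_tab stop_hinge stop_face stop_carriage bar bar_end bar_tail crank_axis crank_grip jaw lamp slide_box timer scissors cut_piece_0'.split():
    L=[]
    for n,p in P.items():
        r=env.tip_of(t,p)
        print(t,n,[(np.round(x['pixel'],1).tolist(),round(x['conf'],2)) for x in r[:2]],end=' ')
        if r: L.append((p,np.array(r[0]['pixel'])))
    if len(L)==2: x,e=tri(L); print(np.round(x,4),e)
    elif L: print('z0',np.round(onz(*L[0],0),3))
    else: print()
s=env.observe(); print(s['position'],s['tool_rot'],s['ft_force'],s['grip_width'],s['time_s'])
E
python3 a.py
```

```text
pics
fixture scene [([265.2, 213.9], 0.9), ([255.3, 172.5], 0.43)] fixture top [([238.1, 174.0], 0.81)] [ 0.5659 -0.1267  0.0079] [array([ 0., -0.]), array([-0.,  0.])]
fence_face scene [([287.0, 191.7], 0.65), ([320.7, 196.5], 0.16)] fence_face top [([261.1, 162.0], 0.66), ([270.5, 164.7], 0.44)] [ 0.5862 -0.1868  0.0862] [array([-0.6,  0.1]), array([ 0.6, -0.3])]
stop_tab scene [([260.7, 158.0], 0.56), ([274.2, 215.7], 0.16)] stop_tab top [([214.4, 138.4], 0.55), ([215.7, 149.0], 0.31)] [ 0.6329 -0.0752  0.1572] [array([-1.6,  0.1]), array([ 1.8, -1. ])]
stop_hinge scene [([254.9, 174.3], 0.74)] stop_hinge top [([217.9, 148.2], 0.69)] [ 0.6139 -0.0737  0.1108] [array([ 1.3, -0.1]), array([-1.4,  0.8])]
stop_face scene [([257.0, 185.0], 0.61)] stop_face top [([223.6, 166.0], 0.71)] [ 0.5751 -0.0931  0.0943] [array([-0.8,  0.1]), array([ 0.9, -0.5])]
stop_carriage scene [] stop_carriage top [([302.8, 158.7], 0.46)] z0 [ 0.609 -0.303  0.   ]
bar scene [([296.8, 197.3], 0.78)] bar top [([270.2, 163.7], 0.9)] [ 0.5857 -0.2141  0.0734] [array([-1.9,  0.2]), array([ 2. , -0.9])]
bar_end s
[... 1025 characters left out ...]
9.9, 231.7], 0.83), ([243.0, 168.3], 0.59)] [0.4087 0.1929 0.0056] [array([0.7, 0. ]), array([-0.7,  0.5])]
scissors scene [([186.3, 232.7], 0.81)] scissors top [([181.3, 244.8], 0.59)] [0.3753 0.0253 0.0088] [array([ 0.8, -0. ]), array([-0.6,  0.5])]
cut_piece_0 scene [([192.3, 216.6], 0.61), ([202.5, 221.9], 0.46)] cut_piece_0 top [([166.9, 217.8], 0.69), ([179.1, 210.4], 0.57)] [0.4486 0.0609 0.014 ] [array([-0.5,  0. ]), array([ 0.5, -0.3])]
[0.12633552 0.53527439 0.20621435] [[-9.73248779e-01  2.29753810e-01 -2.69152511e-05]
 [ 2.29753811e-01  9.73248779e-01 -3.38141815e-05]
 [ 1.84262983e-05 -3.90934923e-05 -9.99999999e-01]] [ 0.08700009  1.17471556 -0.11134573] 0.08555137305331724 1.8
```

View pics/scene0.png

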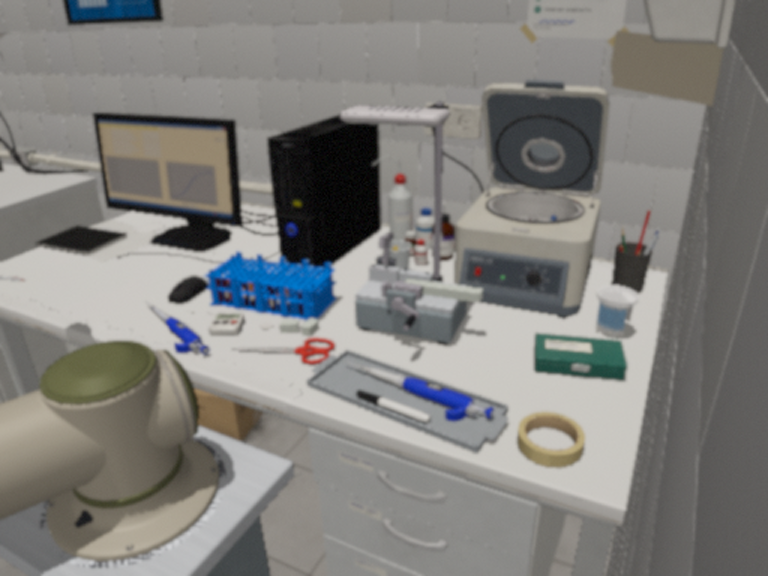

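View pics/top0.png

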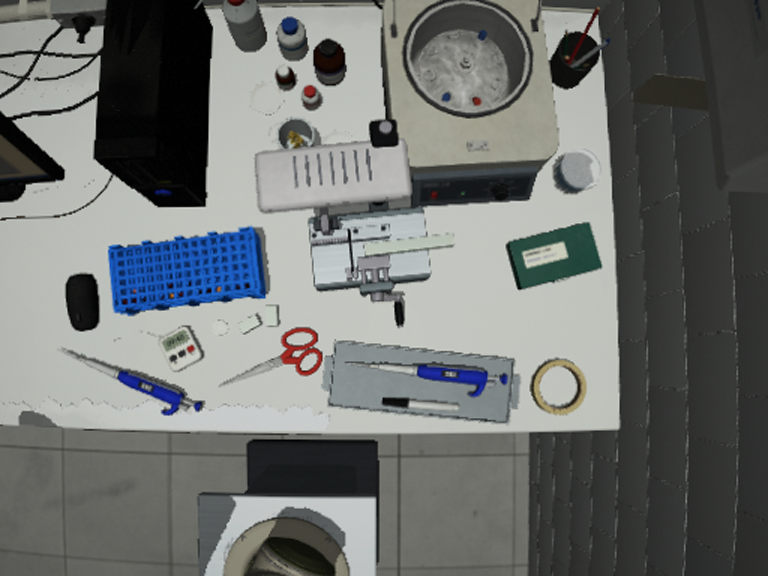

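```bash
cat >> h.py <<'E'
from scipy.spatial.transform import Rotation as Ro, Slerp
import json
def Rt(yaw,lean):
    c,s=np.cos(np.radians(yaw)),np.sin(np.radians(yaw)); a=np.radians(lean)
    z=np.array([np.sin(a)*c,np.sin(a)*s,-np.cos(a)]); y=np.array([-s,c,0]); return np.column_stack([np.cross(y,z),y,z])
def plan(wps,start=None):
    """wps: (pos,R,jaw,nrows); prints groups of 5 rows"""
    s=env.observe()
    if start is None: p,R=np.array(s['position']),np.array(s['tool_rot'])
    else: p,R=start
    rows=[]; p0,R0=p,R
    for P,Q,j,n in wps:
        n=n or int(np.ceil(max(np.linalg.norm(P-p0)/.045, Ro.from_matrix(R0.T@Q).magnitude()*57.3/8,1)))
        S=Slerp([0,1],Ro.from_matrix([R0,Q]))
        rows+=[(p0+(P-p0)*k/n,S(k/n).as_matrix(),j) for k in range(1,n+1)]; p0,R0=P,Q
    for g in range(0,len(rows),5):
        out=[]
        for P,Q,j in rows[g:g+5]:
            out.append(np.round(Ro.from_matrix(R.T@Q).as_rotvec(degrees=True),1).tolist()+np.round(R.T@(P-p)*100,2).tolist()+[j])
        print(json.dumps(out)); r=out[-1]
        p=p+R@np.array(r[3:6])/100; R=R@Ro.from_rotvec(r[:3],degrees=True).as_matrix()
    return p,R
E
python3 - <<'E'
from h import *
plan([(np.array([.3,.25,.36]),Rt(0,15),1,None),(np.array([.47,-.12,.36]),Rt(7,35),1,None)])
E
```

```text
[[-0.2, -1.7, -1.5, -2.61, -2.64, -1.71, 1], [-0.4, -3.3, -2.9, -5.21, -5.28, -3.42, 1], [-0.6, -5.0, -4.4, -7.82, -7.92, -5.13, 1], [-0.8, -6.6, -5.9, -10.42, -10.57, -6.83, 1], [-1.0, -8.3, -7.3, -13.03, -13.21, -8.54, 1]]
[[-0.2, -1.7, -1.5, -2.48, -2.94, -1.39, 1], [-0.4, -3.3, -3.0, -4.95, -5.88, -2.78, 1], [-0.6, -5.0, -4.4, -7.43, -8.82, -4.17, 1], [-0.7, -6.6, -5.9, -9.9, -11.76, -5.56, 1], [-1.1, -8.6, -6.6, -11.96, -15.26, -5.28, 1]]
[[-0.3, -2.0, -0.6, -1.58, -3.72, 0.47, 1], [-0.6, -4.0, -1.2, -3.16, -7.44, 0.95, 1], [-0.9, -6.0, -1.9, -4.74, -11.16, 1.43, 1], [-1.2, -8.0, -2.5, -6.32, -14.89, 1.9, 1], [-1.5, -10.0, -3.1, -7.91, -18.61, 2.38, 1]]
[[-0.3, -2.0, -0.7, -1.28, -3.81, 0.63, 1], [-0.6, -4.0, -1.3, -2.56, -7.62, 1.26, 1], [-0.9, -6.0, -2.0, -3.84, -11.44, 1.88, 1], [-1.2, -8.0, -2.6, -5.12, -15.25, 2.51, 1]]
```

Emit:
move_arm([
  [-0.2,-1.7,-1.5,-2.61,-2.64,-1.71,1],
  [-0.4,-3.3,-2.9,-5.21,-5.28,-3.42,1],
  [-0.6,-5.0,-4.4,-7.82,-7.92,-5.13,1],
  [-0.8,-6.6,-5.9,-10.42,-10.57,-6.83,1],
  [-1.0,-8.3,-7.3,-13.03,-13.21,-8.54,1],
])

```text
time_s: 2.3
position: [0.2233, 0.3754, 0.2924]
tool_rot: [[-0.984, 0.102, 0.147], [0.102, 0.995, -0.007], [-0.146, 0.008, -0.989]]
ft_force: [0.2, 0.8, 0.7]
grip_width: 0.0854
gripper_force: 0.0
```

Emit:
move_arm([
  [-0.2,-1.7,-1.5,-2.48,-2.94,-1.39,1],
  [-0.4,-3.3,-3.0,-4.95,-5.88,-2.78,1],
  [-0.6,-5.0,-4.4,-7.43,-8.82,-4.17,1],
  [-0.7,-6.6,-5.9,-9.9,-11.76,-5.56,1],
  [-1.1,-8.6,-6.6,-11.96,-15.26,-5.28,1],
])

```text
time_s: 2.8
position: [0.3183, 0.2121, 0.3622]
tool_rot: [[-0.955, -0.015, 0.297], [-0.013, 1.0, 0.007], [-0.297, 0.002, -0.955]]
ft_force: [1.6, -0.1, -0.2]
grip_width: 0.0853
gripper_force: 0.0
```

Emit:
move_arm([
  [-0.3,-2.0,-0.6,-1.58,-3.72,0.47,1],
  [-0.6,-4.0,-1.2,-3.16,-7.44,0.95,1],
  [-0.9,-6.0,-1.9,-4.74,-11.16,1.43,1],
  [-1.2,-8.0,-2.5,-6.32,-14.89,1.9,1],
  [-1.5,-10.0,-3.1,-7.91,-18.61,2.38,1],
])

```text
time_s: 3.3
position: [0.4022, 0.0263, 0.3605]
tool_rot: [[-0.887, -0.073, 0.455], [-0.063, 0.997, 0.037], [-0.457, 0.005, -0.89]]
ft_force: [1.1, 0.9, 0.2]
grip_width: 0.0858
gripper_force: 0.0
```

Emit:
move_arm([
  [-0.3,-2.0,-0.7,-1.28,-3.81,0.63,1],
  [-0.6,-4.0,-1.3,-2.56,-7.62,1.26,1],
  [-0.9,-6.0,-2.0,-3.84,-11.44,1.88,1],
  [-1.2,-8.0,-2.6,-5.12,-15.25,2.51,1],
  [-1.2,-8.0,-2.6,-5.12,-15.25,2.51,1],
])

```text
time_s: 3.8
position: [0.4707, -0.1241, 0.3588]
tool_rot: [[-0.814, -0.118, 0.569], [-0.095, 0.993, 0.069], [-0.573, 0.002, -0.82]]
ft_force: [0.3, -0.4, 0.1]
grip_width: 0.0854
gripper_force: 0.0
```

```bash
cat > b.py <<'E'
from h import *; import sys
P={'wrist':env.get_image('wrist')}; save(P['wrist'],sys.argv[1],None,1.5)
for n in('top','scene'): P[n]=env.get_image(n)
p=P['wrist']; print('cam',-np.array(p['R']).T@np.array(p['t']),p['fov_y'])
for t in 'fence_face stop_tab stop_hinge stop_face bar_end bar_tail crank_axis crank_grip'.split():
    L=[];m=''
    for n,p in P.items():
        r=env.tip_of(t,p)
        m+=f"{n} {[(np.round(x['pixel'],1).tolist(),round(x['conf'],2)) for x in r[:2]]} "
        if r and r[0]['conf']>.4: L.append((p,np.array(r[0]['pixel'])))
    print(t,m if len(sys.argv)>2 else '')
    if len(L)>1: x,e=tri(L); print('   ',np.round(x,4),[v.tolist() for v in e])
s=env.observe(); print(s['position'],s['tool_rot'].round(4).tolist(),s['ft_force'].round(2),s['time_s'])
E
python3 b.py w1.png v
```

```text
cam [ 0.30748671 -0.14372007  0.4475112 ] 64.94656386743208
fence_face wrist [([212.4, 101.7], 0.63)] top [([259.5, 160.9], 0.63), ([265.1, 206.8], 0.29)] scene [([286.2, 192.7], 0.88)] 
    [ 0.5918 -0.1802  0.0794] [[-3.0, -1.0], [-0.5, -0.9], [-1.1, -0.0]]
stop_tab wrist [([275.6, 167.5], 0.91)] top [([213.5, 136.8], 0.69)] scene [([262.1, 156.7], 0.55)] 
    [ 0.6372 -0.0759  0.1598] [[0.8, 0.0], [2.9, -1.4], [-2.1, 0.2]]
stop_hinge wrist [([280.1, 129.9], 0.66)] top [([220.6, 149.3], 0.51), ([260.3, 161.0], 0.39)] scene [([255.1, 169.9], 0.57)] 
    [ 0.6046 -0.0784  0.1255] [[-2.6, 4.7], [-2.6, 2.3], [1.0, 1.2]]
stop_face wrist [] top [([219.4, 169.0], 0.58)] scene [([256.1, 186.9], 0.56), ([185.0, 230.8], 0.41)] 
    [ 0.5708 -0.0867  0.0883] [[2.6, -1.4], [-2.4, 0.2]]
bar_end wrist [([239.4, 96.3], 0.82), ([193.3, 10.2], 0.51)] top [([242.1, 169.1], 0.64)] scene [([270.8, 191.1], 0.93), ([187.0, 232.6], 0.19)] 
    [ 0.5706 -0.1391  0.0868] [[-1.4, -1.9], [0.7, -1.3], [-1.4, -0.4]]
bar_tail wrist [([134.9, 97.8], 0.92), ([278.7, 133.1], 0.18)] top [([299.9, 162.3], 0.6)] scene [([317.5, 196.8], 0.91)] 
    [ 0.585  -0.2829  0.0924] [[0.2, -1.7], [0.1, -0.4], [0.1, -0.5]]
crank_axis wrist [([280.2, 135.5], 0.4), ([187.9, 95.0], 0.3)] top [([250.9, 206.7], 0.71)] scene [([260.3, 204.6], 0.56), ([257.0, 187.2], 0.51)] 
    [ 0.472  -0.1589  0.0931] [[-0.1, 0.0], [0.1, -0.0]]
crank_grip wrist [([195.3, 10.4], 0.82)] top [([265.3, 209.5], 0.51), ([259.2, 159.8], 0.38)] scene [([255.7, 186.1], 0.61), ([273.9, 212.7], 0.51)] 
    [ 0.4428 -0.1801  0.1632] [[4.6, 14.7], [-4.7, 7.6], [6.5, 0.9]]
[ 0.47000949 -0.11997546  0.36001051] [[-0.813, -0.1222, 0.5693], [-0.0999, 0.9925, 0.0703], [-0.5737, 0.0002, -0.8191]] [-0.41  0.06 -0.19] 5.15
```

View pics/w1.png

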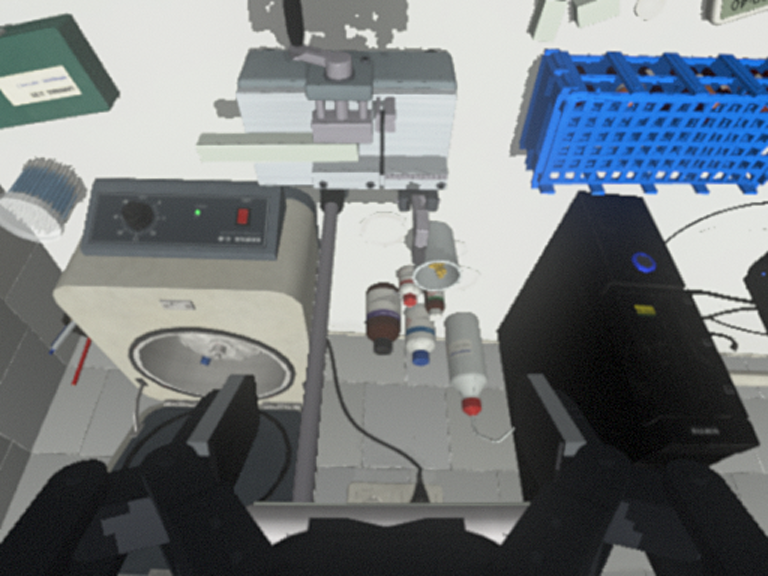

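Run:
```python
from h import *
R=Rt(6.5,38); tab=np.array([.635,-.0757,.158])
plan([(tab-.075*R[:,2],R,1,None)])
p=env.get_image('wrist'); 
for a,b,z in [((258,187),(447,190),.08),((240,93),(455,97),.08)]:
    A,B=onz(p,np.array(a)/1.5,z),onz(p,np.array(b)/1.5,z); d=B-A; print(A,B,np.degrees(np.arctan2(-d[0],d[1])),np.linalg.norm(d))
```

```text
[[0.1, -0.6, 0.1, -0.38, 0.48, 3.75, 1], [0.1, -1.2, 0.2, -0.75, 0.97, 7.5, 1], [0.2, -1.8, 0.2, -1.13, 1.45, 11.26, 1], [0.3, -2.4, 0.3, -1.5, 1.93, 15.01, 1], [0.3, -3.0, 0.4, -1.88, 2.42, 18.76, 1]]
[ 0.64590219 -0.23557916  0.08      ] [ 0.6259124  -0.03454218  0.08      ] 5.678446326887081 0.20202836737442575
[ 0.53724653 -0.24071875  0.08      ] [ 0.51870122 -0.05223981  0.08      ] 5.619506010816984 0.1893891133108656
```

Emit:
move_arm([
  [0.1,-0.6,-0.1,-0.38,0.48,3.75,1],
  [0.1,-1.2,-0.2,-0.75,0.97,7.5,1],
  [0.2,-1.8,-0.3,-1.13,1.45,11.26,1],
  [0.3,-2.4,-0.4,-1.5,1.93,15.01,1],
  [0.3,-3.0,-0.5,-1.88,2.42,18.76,1],
])

```text
time_s: 5.7
position: [0.59, -0.0804, 0.2161]
tool_rot: [[-0.781, -0.126, 0.612], [-0.105, 0.992, 0.07], [-0.616, -0.01, -0.788]]
ft_force: [0.2, -0.7, 0.2]
grip_width: 0.0854
gripper_force: 0.0
```

```bash
python3 b.py w2.png v
```

```text
cam [ 0.42229872 -0.1010438   0.29588013] 64.94656386743208
fence_face wrist [([189.7, 73.6], 0.59)] top [([260.2, 160.3], 0.9), ([242.2, 166.8], 0.43)] scene [([287.7, 193.7], 0.67)] 
    [ 0.6011 -0.1695  0.0621] [[-30.1, 1.9], [-5.6, -2.7], [-4.7, 2.2]]
stop_tab wrist [([258.0, 195.3], 0.69)] top [([214.0, 135.2], 0.45)] scene [([261.2, 157.4], 0.42)] 
    [ 0.6407 -0.0737  0.1565] [[0.2, -0.4], [1.6, -0.9], [-1.3, 0.0]]
stop_hinge wrist [([258.9, 135.7], 0.61)] top [([218.7, 149.8], 0.74), ([253.4, 208.2], 0.42)] scene [([254.7, 172.1], 0.63), ([204.3, 224.2], 0.23)] 
    [ 0.6075 -0.0768  0.1204] [[1.0, 1.5], [-1.2, 1.0], [1.4, 0.2]]
stop_face wrist [] top [([180.1, 209.6], 0.64), ([221.1, 169.1], 0.6)] scene [([257.6, 184.8], 0.63), ([150.6, 213.0], 0.17)] 
    [ 0.4935 -0.0564  0.1295] [[28.5, -12.9], [-26.4, -2.0]]
bar_end wrist [([188.8, 70.7], 0.84), ([213.1, 9.1], 0.16)] top [([242.8, 166.3], 0.6), ([368.1, 173.9], 0.15)] scene [] 
    [ 0.5744 -0.1387  0.0871] [[-0.5, -0.2], [-0.1, -0.0]]
bar_tail wrist [([6.9, 73.1], 0.96)] top [([300.1, 162.0], 0.91), ([237.0, 175.6], 0.27)] scene [([315.9, 195.7], 0.96)] 
    [ 0.5842 -0.2805  0.0955] [[-0.7, -2.2], [-0.9, -0.0], [0.9, -0.4]]
crank_axis wrist [] top [([253.1, 209.4], 0.74)] scene [([260.1, 206.7], 0.47)] 
    [ 0.4648 -0.1633  0.0913] [[-0.5, 0.3], [0.5, -0.0]]
crank_grip wrist [] top [([263.5, 206.5], 0.63)] scene [([272.8, 212.1], 0.49)] 
    [ 0.4746 -0.1928  0.0762] [[0.6, -0.3], [-0.7, 0.1]]
[ 0.58916811 -0.08087994  0.21715147] [[-0.7809, -0.1261, 0.6118], [-0.1049, 0.992, 0.0704], [-0.6157, -0.0092, -0.7879]] [-0.73  0.31  0.88] 7.05
```

View pics/w2.png

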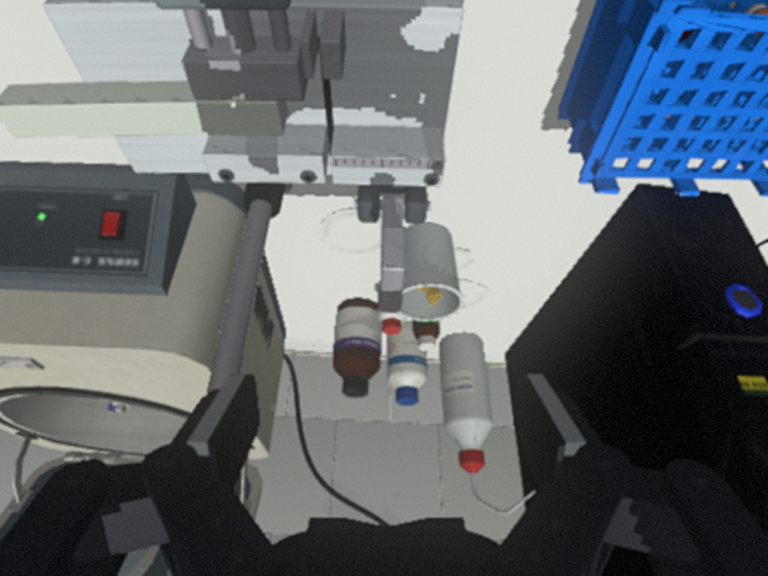

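Run:
```python
from h import *
p=env.get_image('wrist'); s=env.observe()
h=onz(p,(258.9,135.7),.115); print('hinge',h)
psi=np.radians(5.7); fx=np.array([np.cos(psi),np.sin(psi),0]); fy=np.array([-np.sin(psi),np.cos(psi),0])
for ph in range(48,66,3):
    t=h+.0513*(np.cos(np.radians(ph))*fx+np.sin(np.radians(ph))*np.array([0,0,1])); print(ph,t.round(4),proj(p,t)[0].round(1))
print('tcp',proj(p,s['position'])[0])
# view-pixel picks: fence face bottom/top right corner, slot
for n,a,z in [('fence top front R',(205,132),.108),('fence top back R',(207,152),.108),('front L',(447,132),.108),('slot bot',(328,80),.08)]:
    print(n,onz(p,np.array(a)/1.5,z))
```

```text
hinge [ 0.61158392 -0.07749782  0.115     ]
48 [ 0.6457 -0.0741  0.1531] [257.4 194.3]
51 [ 0.6437 -0.0743  0.1549] [257.5 194.7]
54 [ 0.6416 -0.0745  0.1565] [257.5 195. ]
57 [ 0.6394 -0.0747  0.158 ] [257.6 195.1]
60 [ 0.6371 -0.075   0.1594] [257.7 195.1]
63 [ 0.6348 -0.0752  0.1607] [257.7 194.9]
tcp [257.2141179  232.39976677]
fence top front R [ 0.57928183 -0.17584842  0.108     ]
fence top back R [ 0.59248164 -0.17735821  0.108     ]
front L [ 0.56360771 -0.05407789  0.108     ]
slot bot [ 0.56073856 -0.11608644  0.08      ]
```

Run:
```python
from h import *
R=Rt(5.7,38)
plan([(np.array([.646,-.074,.149]),R,1,4),(np.array([.646,-.074,.149]),R,-1,6)])
```

```text
[[0.1, 0.0, 0.4, -0.08, 0.01, 2.22, 1], [0.3, 0.0, 0.8, -0.16, 0.02, 4.45, 1], [0.4, 0.0, 1.2, -0.23, 0.02, 6.67, 1], [0.5, 0.0, 1.5, -0.31, 0.03, 8.89, 1], [0.5, 0.0, 1.5, -0.31, 0.03, 8.89, -1]]
[[0.0, 0.0, 0.0, -0.0, 0.0, 0.0, -1], [0.0, 0.0, 0.0, -0.0, 0.0, 0.0, -1], [0.0, 0.0, 0.0, -0.0, 0.0, 0.0, -1], [0.0, 0.0, 0.0, -0.0, 0.0, 0.0, -1], [0.0, 0.0, 0.0, -0.0, 0.0, 0.0, -1]]
```

Emit:
move_arm([
  [0.1,0,0.4,-0.08,0.01,2.22,1],
  [0.3,0,0.8,-0.16,0.02,4.45,1],
  [0.4,0,1.2,-0.23,0.02,6.67,1],
  [0.5,0,1.5,-0.31,0.03,8.89,1],
  [0.5,0,1.5,-0.31,0.03,8.89,-1],
], squeeze=20)

```text
time_s: 7.6
position: [0.6461, -0.0735, 0.1466]
tool_rot: [[-0.786, -0.101, 0.61], [-0.078, 0.995, 0.063], [-0.613, 0.002, -0.79]]
ft_force: [0.0, -0.2, 0.4]
grip_width: 0.073
gripper_force: 0.0
```

Emit:
move_arm([
  [0,0,0,0,0,0,-1],
  [0,0,0,0,0,0,-1],
  [0,0,0,0,0,0,-1],
  [0,0,0,0,0,0,-1],
  [0,0,0,0,0,0,-1],
])

```text
time_s: 8.1
position: [0.6456, -0.0722, 0.1499]
tool_rot: [[-0.784, -0.102, 0.613], [-0.079, 0.995, 0.065], [-0.616, 0.003, -0.787]]
ft_force: [0.4, 9.0, 3.4]
grip_width: 0.011
gripper_force: 21.3
```

Run:
```python
from h import *
s=env.observe(); print(s['position'],s['tool_rot'].round(3).tolist(),s['ft_force'].round(2),s['grip_width'],s['gripper_force'])
psi=np.radians(5.7); fx=np.array([np.cos(psi),np.sin(psi),0]); Z=np.array([0,0,1])
c=np.array([.646,-.074,.149]); R=Rt(5.7,38)
h=np.array([.6116,-.0775,.115]); tab=np.array([.640,-.0747,.157]); r=.0513
# arc of tab
a0=np.arctan2(tab[2]-h[2],(tab-h)@fx); a1=np.pi-.3588
f=lambda a:h+r*(np.cos(a)*fx+np.sin(a)*Z)
w=[(c+f(a)-f(a0),R,-1,1) for a in np.linspace(a0,a1,15)[1:]]
print(np.degrees(a0)); plan(w,start=(s['position'],s['tool_rot']))
```

```text
[ 0.64560762 -0.07215928  0.14991124] [[-0.784, -0.102, 0.613], [-0.079, 0.995, 0.065], [-0.616, 0.003, -0.787]] [0.44 8.96 3.38] 0.010983817173423378 21.252023703418672
55.805130081274896
[[0.2, 0.0, 0.0, 0.28, -0.18, -0.53, -1], [0.2, 0.0, 0.0, 0.6, -0.18, -1.11, -1], [0.2, 0.0, 0.0, 0.99, -0.18, -1.65, -1], [0.2, 0.0, 0.0, 1.45, -0.18, -2.13, -1], [0.2, 0.0, 0.0, 1.97, -0.18, -2.54, -1]]
[[0.0, 0.0, 0.0, 0.56, 0.0, -0.35, -1], [0.0, 0.0, 0.0, 1.17, 0.0, -0.62, -1], [0.0, 0.0, 0.0, 1.8, 0.0, -0.81, -1], [0.0, 0.0, 0.0, 2.45, 0.0, -0.92, -1], [0.0, 0.0, 0.0, 3.12, 0.01, -0.94, -1]]
[[0.0, 0.0, 0.0, 0.65, -0.0, 0.06, -1], [0.0, 0.0, 0.0, 1.3, -0.0, 0.21, -1], [0.0, 0.0, 0.0, 1.92, -0.0, 0.44, -1], [0.0, 0.0, 0.0, 2.51, -0.0, 0.75, -1]]
```

Emit:
move_arm([
  [0,0,0,0.24,0.2,-0.61,-1],
  [0,0,0,0.56,0.2,-1.19,-1],
  [0,0,0,0.95,0.2,-1.73,-1],
  [0,0,0,1.41,0.2,-2.21,-1],
  [0,0,0,1.93,0.2,-2.62,-1],
])

```text
time_s: 8.6
position: [0.6149, -0.0757, 0.1594]
tool_rot: [[-0.782, -0.099, 0.615], [-0.079, 0.995, 0.061], [-0.618, -0.001, -0.786]]
ft_force: [0.2, 0.3, 0.0]
grip_width: -0.0001
gripper_force: 0.0
```

Emit:
move_arm([
  [0,0,0,0.56,0,-0.35,-1],
  [0,0,0,1.17,0,-0.62,-1],
  [0,0,0,1.8,0,-0.81,-1],
  [0,0,0,2.45,0,-0.92,-1],
  [0,0,0,3.12,0,-0.94,-1],
])

```text
time_s: 9.1
position: [0.5839, -0.0783, 0.1459]
tool_rot: [[-0.784, -0.1, 0.613], [-0.079, 0.995, 0.062], [-0.616, -0.0, -0.788]]
ft_force: [0.3, -0.4, -0.4]
grip_width: -0.0002
gripper_force: 0.0
```

Emit:
move_arm([
  [0,0,0,0.65,0,0.06,-1],
  [0,0,0,1.3,0,0.21,-1],
  [0,0,0,1.92,0,0.44,-1],
  [0,0,0,2.51,0,0.75,-1],
  [0,0,0,2.51,0,0.75,-1],
])

```text
time_s: 9.6
position: [0.5686, -0.0796, 0.1236]
tool_rot: [[-0.785, -0.1, 0.612], [-0.078, 0.995, 0.062], [-0.615, 0.001, -0.789]]
ft_force: [0.4, -0.1, 0.3]
grip_width: 0.0003
gripper_force: 0.0
```

```bash
python3 b.py w3.png v
```

```text
cam [ 0.40056559 -0.09667029  0.20375991] 64.94656386743208
fence_face wrist [] top [([259.8, 158.7], 0.71)] scene [([287.4, 194.3], 0.96)] 
    [ 0.597  -0.1839  0.0722] [[0.5, -0.3], [-0.5, 0.1]]
stop_tab wrist [([257.1, 318.8], 0.66)] top [([216.1, 141.1], 0.43)] scene [([260.8, 159.2], 0.53)] 
    [ 0.6254 -0.0777  0.1602] [[-5.0, -5.2], [1.0, -0.8], [-2.1, -1.1]]
stop_hinge wrist [] top [([216.4, 147.3], 0.61)] scene [([255.6, 173.4], 0.46)] 
    [ 0.6171 -0.072   0.112 ] [[-0.6, 0.4], [0.6, -0.0]]
stop_face wrist [] top [([222.3, 169.8], 0.68)] scene [([255.6, 186.4], 0.58)] 
    [ 0.5664 -0.0912  0.093 ] [[1.4, -0.8], [-1.3, 0.1]]
bar_end wrist [] top [([244.2, 169.7], 0.67), ([238.5, 174.5], 0.34)] scene [([269.4, 189.1], 0.78)] 
    [ 0.5643 -0.1423  0.0957] [[-0.1, 0.0], [0.1, -0.0]]
bar_tail wrist [] top [([303.9, 161.3], 0.58)] scene [([321.1, 194.2], 0.67)] 
    [ 0.5852 -0.2921  0.1007] [[0.2, -0.1], [-0.2, 0.0]]
crank_axis wrist [] top [([255.6, 208.8], 0.69)] scene [([260.0, 207.2], 0.6)] 
    [ 0.4647 -0.1667  0.0909] [[-1.7, 0.9], [1.7, -0.2]]
crank_grip wrist [([1.4, 9.9], 0.83)] top [([263.3, 208.9], 0.42)] scene [([272.4, 214.3], 0.56)] 
    [ 0.4682 -0.1945  0.0749] [[5.4, -2.0], [1.5, -0.2], [-0.7, -0.5]]
[ 0.56925839 -0.07971804  0.12460502] [[-0.7839, -0.1002, 0.6128], [-0.0789, 0.995, 0.0618], [-0.6159, 0.0001, -0.7879]] [ 0.11 -0.71  0.64] 10.95
```

View pics/w3.png

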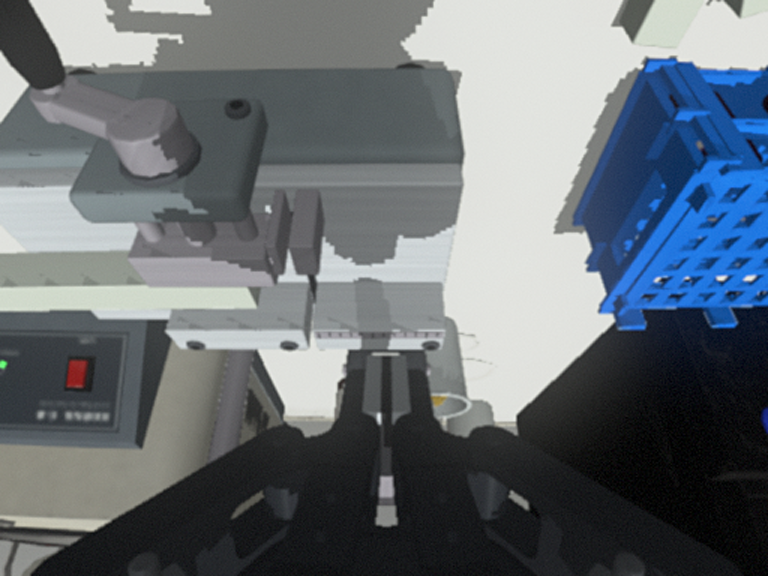

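Run:
```python
from h import *
R=Rt(5.7,38)
plan([(np.array([.569,-.080,.19]),R,1,2),(np.array([.585,-.079,.222]),R,1,2)])
```

```text
[[0.0, 0.0, 0.0, -2.0, -0.01, -2.58, 1], [0.0, 0.0, 0.0, -4.0, -0.02, -5.17, 1], [0.0, 0.0, 0.0, -5.62, -0.06, -5.94, 1], [0.0, 0.0, 0.0, -7.24, -0.09, -6.7, 1]]
```

Emit:
move_arm([
  [0,0,0,-2,0,-2.6,1],
  [0,0,0,-4,0,-5.2,1],
  [0,0,0,-5.6,-0.05,-5.9,1],
  [0,0,0,-7.2,-0.1,-6.7,1],
  [0,0,0,-7.2,-0.1,-6.7,1],
])

```text
time_s: 11.45
position: [0.5859, -0.0795, 0.2239]
tool_rot: [[-0.781, -0.101, 0.616], [-0.08, 0.995, 0.06], [-0.619, -0.002, -0.786]]
ft_force: [0.0, 0.6, 0.3]
grip_width: 0.0721
gripper_force: 0.0
```

Run:
```python
from h import *
p=env.get_image('wrist'); save(p,'w4.png',(130,60,400,250),2.4)
for t in('stop_tab','stop_hinge'): print(t,[(x['pixel'],round(x['conf'],2)) for x in env.tip_of(t,p)])
s=env.observe(); print(s['position'],proj(p,s['position']))
h=np.array([.6116,-.0765,.115]); psi=np.radians(5.7); fx=np.array([np.cos(psi),np.sin(psi),0])
for th in np.arange(1.3,1.91,.1):
    a=np.pi-.3588-th; t=h+.0513*(np.cos(a)*fx+[0,0,np.sin(a)]); b=np.pi-th; e=h+.056*(np.cos(b)*fx+[0,0,np.sin(b)])
    b=np.pi+.573-th; n=h+.0571*(np.cos(b)*fx+[0,0,np.sin(b)])
    print(round(th,2),t.round(3),proj(p,[t,e,n,h]).round(1).tolist())
```

```text
stop_tab [([259.6, 183.8], 0.94)]
stop_hinge [([260.9, 132.1], 0.77)]
[ 0.58408599 -0.07888782  0.22054112] [[258.60505263 226.13771309]]
1.3 [ 0.616 -0.076  0.166] [[257.9, 182.7], [258.0, 171.1], [258.2, 128.8], [258.0, 132.2]]
1.4 [ 0.621 -0.076  0.165] [[257.9, 185.5], [258.0, 176.7], [258.1, 137.1], [258.0, 132.2]]
1.5 [ 0.626 -0.075  0.164] [[257.9, 187.7], [258.0, 181.6], [258.1, 145.3], [258.0, 132.2]]
1.6 [ 0.631 -0.075  0.162] [[257.9, 189.1], [257.9, 185.8], [258.1, 153.1], [258.0, 132.2]]
1.7 [ 0.636 -0.074  0.16 ] [[257.9, 190.0], [257.9, 189.2], [258.1, 160.5], [258.0, 132.2]]
1.8 [ 0.64  -0.074  0.158] [[257.8, 190.2], [257.9, 191.9], [258.0, 167.4], [258.0, 132.2]]
1.9 [ 0.644 -0.073  0.155] [[257.8, 189.9], [257.9, 193.8], [258.0, 173.6], [258.0, 132.2]]
```

View pics/w4.png

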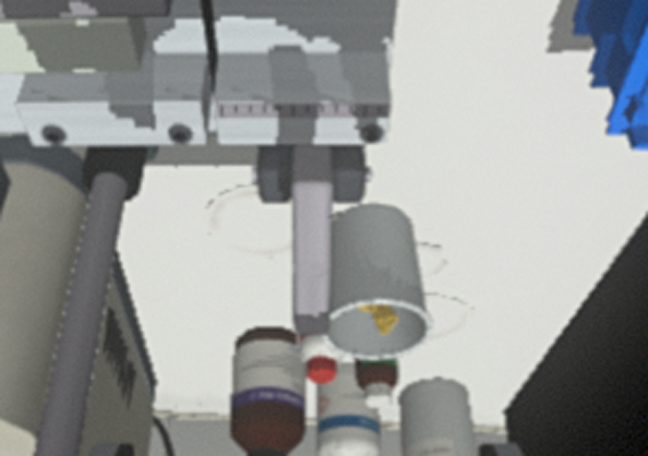

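Run:
```python
from h import *
R=Rt(5.7,38); z=R[:,2]
psi=np.radians(5.7); fx=np.array([np.cos(psi),np.sin(psi),0]); Z=np.array([0,0,1])
h=np.array([.6116,-.0745,.115])
f=lambda th:h+.0513*(np.cos(np.pi-.3588-th)*fx+np.sin(np.pi-.3588-th)*Z)+.020*z
c=f(1.47); print(c)
e=plan([(c,R,1,4),(c,R,-1,6)])
plan([(f(t),R,-1,1) for t in np.linspace(1.47,.12,16)[1:]],start=e)
```

```text
[ 0.63687687 -0.07197703  0.14884182]
[[0.0, -0.0, 0.0, 0.05, 0.04, 2.23, 1], [0.0, -0.0, 0.0, 0.1, 0.07, 4.46, 1], [0.1, -0.1, 0.0, 0.16, 0.11, 6.7, 1], [0.1, -0.1, 0.0, 0.21, 0.15, 8.93, 1], [0.1, -0.1, 0.0, 0.21, 0.15, 8.93, -1]]
[[-0.0, 0.0, 0.0, -0.0, -0.0, -0.0, -1], [-0.0, 0.0, 0.0, -0.0, -0.0, -0.0, -1], [-0.0, 0.0, 0.0, -0.0, -0.0, -0.0, -1], [-0.0, 0.0, 0.0, -0.0, -0.0, -0.0, -1], [-0.0, 0.0, 0.0, -0.0, -0.0, -0.0, -1]]
[[-0.0, 0.0, 0.0, 0.29, -0.0, -0.36, -1], [-0.0, 0.0, 0.0, 0.62, -0.0, -0.68, -1], [-0.0, 0.0, 0.0, 0.97, -0.0, -0.98, -1], [-0.0, 0.0, 0.0, 1.35, -0.0, -1.24, -1], [-0.0, 0.0, 0.0, 1.75, -0.0, -1.47, -1]]
[[-0.0, 0.0, 0.0, 0.43, -0.0, -0.19, -1], [-0.0, 0.0, 0.0, 0.86, -0.0, -0.35, -1], [-0.0, 0.0, 0.0, 1.31, 0.0, -0.46, -1], [-0.0, 0.0, 0.0, 1.76, 0.0, -0.53, -1], [-0.0, 0.0, 0.0, 2.22, 0.0, -0.56, -1]]
[[-0.0, 0.0, 0.0, 0.47, 0.0, 0.01, -1], [-0.0, 0.0, 0.0, 0.92, 0.0, 0.06, -1], [-0.0, 0.0, 0.0, 1.38, 0.0, 0.16, -1], [-0.0, 0.0, 0.0, 1.82, 0.0, 0.29, -1], [-0.0, 0.0, 0.0, 2.25, 0.0, 0.46, -1]]
```

Emit:
move_arm([
  [0,0,0,0.05,0.04,2.23,1],
  [0,0,0,0.1,0.07,4.46,1],
  [0,0,0,0.16,0.11,6.7,1],
  [0,0,0,0.21,0.15,8.93,1],
  [0,0,0,0.21,0.15,8.93,-1],
], squeeze=40)

```text
time_s: 12.1
position: [0.6369, -0.0717, 0.1463]
tool_rot: [[-0.787, -0.101, 0.608], [-0.078, 0.995, 0.064], [-0.612, 0.003, -0.791]]
ft_force: [-0.3, 0.0, -0.5]
grip_width: 0.0735
gripper_force: 0.0
```

Emit:
move_arm([
  [0,0,0,0,0,0,-1],
  [0,0,0,0,0,0,-1],
  [0,0,0,0,0,0,-1],
  [0,0,0,0,0,0,-1],
  [0,0,0,0,0,0,-1],
])

```text
time_s: 12.6
position: [0.6378, -0.0726, 0.151]
tool_rot: [[-0.783, -0.1, 0.614], [-0.079, 0.995, 0.061], [-0.617, -0.001, -0.787]]
ft_force: [-2.0, -0.5, 2.4]
grip_width: 0.0102
gripper_force: 40.5
```

Emit:
move_arm([
  [0,0,0,0.29,0,-0.36,-1],
  [0,0,0,0.62,0,-0.68,-1],
  [0,0,0,0.97,0,-0.98,-1],
])

```text
time_s: 12.9
position: [0.6233, -0.074, 0.1506]
tool_rot: [[-0.785, -0.1, 0.611], [-0.079, 0.995, 0.062], [-0.614, 0.0, -0.789]]
ft_force: [7.6, -2.1, -14.0]
grip_width: 0.01
gripper_force: 38.8
```

Emit:
move_arm([
  [0,0,0,0.5,0,-0.1,-1],
  [0,0,0,0.9,0,-0.33,-1],
  [0,0,0,1.33,0,-0.52,-1],
  [0,0,0,1.76,0,-0.68,-1],
])

```text
time_s: 13.3
position: [0.6057, -0.0758, 0.1452]
tool_rot: [[-0.785, -0.1, 0.612], [-0.078, 0.995, 0.062], [-0.615, 0.0, -0.789]]
ft_force: [11.9, -1.5, -13.8]
grip_width: 0.0096
gripper_force: 38.9
```

Emit:
move_arm([
  [0,0,0,0.45,0,-0.11,-1],
  [0,0,0,0.9,0,-0.18,-1],
  [0,0,0,1.36,0,-0.21,-1],
])

```text
time_s: 13.6
position: [0.5943, -0.0771, 0.1392]
tool_rot: [[-0.784, -0.1, 0.613], [-0.078, 0.995, 0.061], [-0.616, 0.0, -0.788]]
ft_force: [9.4, -0.2, -7.2]
grip_width: 0.0094
gripper_force: 38.9
```

Emit:
move_arm([
  [0,0,0,0.6,0,0.08,-1],
  [0,0,0,1.25,0,0.26,-1],
  [0,0,0,1.8,0,0.46,-1],
  [0,0,0,2.3,0,0.68,-1],
])

```text
time_s: 14.0
position: [0.5798, -0.0786, 0.1213]
tool_rot: [[-0.783, -0.1, 0.615], [-0.08, 0.995, 0.06], [-0.617, -0.002, -0.787]]
ft_force: [-14.8, -2.5, 14.3]
grip_width: 0.0093
gripper_force: 43.2
```

Run:
```python
from h import *
p=env.get_image('wrist'); save(p,'w5.png',None,1.5)
s=env.observe(); print(s['position'],s['ft_force'],s['grip_width'])
```

```text
[ 0.57917286 -0.07856112  0.12047571] [-12.78123589  -3.34735497  11.77783074] 0.009579496792196595
```

View pics/w5.png

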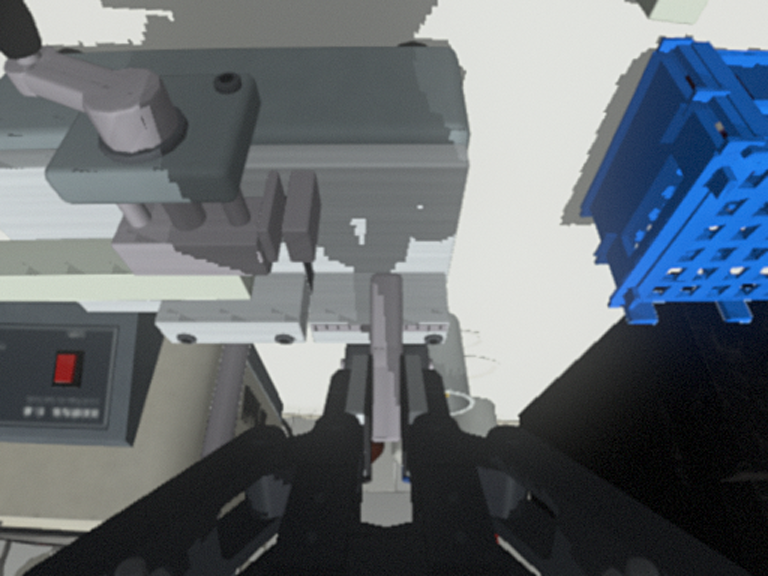

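Run:
```python
from h import *
p=env.get_image('wrist')
h=np.array([.6116,-.0745,.115]); psi=np.radians(5.7); fx=np.array([np.cos(psi),np.sin(psi),0])
def q(u,v,th): # leaf coords down: u along -fx.., v up
    a=np.arctan2(v,u)-th; r=np.hypot(u,v); return h+r*(np.cos(a)*fx+[0,0,np.sin(a)])
for th in np.arange(0,1,.15):
    print(round(th,2),(proj(p,[q(-.056,-.031,th),q(-.04,-.031,th),q(-.048,.018,th),q(-.056,.03,th),q(-.04,.03,th)])*1.5).round(0).tolist())
```

```text
0.0 [[388.0, 243.0], [388.0, 266.0], [388.0, 362.0], [388.0, 385.0], [388.0, 401.0]]
0.15 [[388.0, 254.0], [388.0, 272.0], [388.0, 383.0], [388.0, 413.0], [388.0, 420.0]]
0.3 [[388.0, 269.0], [388.0, 281.0], [388.0, 404.0], [388.0, 440.0], [388.0, 437.0]]
0.45 [[388.0, 289.0], [388.0, 294.0], [388.0, 424.0], [388.0, 463.0], [388.0, 452.0]]
0.6 [[388.0, 312.0], [388.0, 309.0], [388.0, 441.0], [388.0, 482.0], [388.0, 464.0]]
0.75 [[388.0, 338.0], [388.0, 326.0], [388.0, 456.0], [388.0, 497.0], [388.0, 473.0]]
0.9 [[388.0, 367.0], [388.0, 346.0], [388.0, 468.0], [388.0, 508.0], [388.0, 478.0]]
```

Emit:
move_arm([
  [0,0,0,0,0,0,1],
  [0,0,0,0,0,0,1],
  [0,0,0,0,0,-0.5,1],
  [0,0,0,0,0,-3.5,1],
  [0,0,0,0,0,-7,1],
])

```text
time_s: 14.6
position: [0.5364, -0.0821, 0.175]
tool_rot: [[-0.785, -0.101, 0.611], [-0.079, 0.995, 0.063], [-0.614, 0.002, -0.789]]
ft_force: [-0.1, -0.1, 0.1]
grip_width: 0.0805
gripper_force: 0.0
```

Run:
```python
from h import *
p=env.get_image('wrist'); save(p,'w6.png',(100,0,440,256),2.2)
for t in('stop_tab','stop_hinge','stop_face','bar_end'): print(t,[(x['pixel'],round(x['conf'],2)) for x in env.tip_of(t,p)])
h=np.array([.6116,-.0745,.115]); psi=np.radians(5.7); fx=np.array([np.cos(psi),np.sin(psi),0])
def q(u,v,th): # leaf coords down: u along -fx.., v up
    a=np.arctan2(v,u)-th; r=np.hypot(u,v); return h+r*(np.cos(a)*fx+[0,0,np.sin(a)])
for th in np.arange(0,.46,.15):
    print(round(th,2),((proj(p,[q(-.056,-.031,th),q(-.04,-.031,th),q(-.048,.018,th),q(-.056,.03,th),q(-.04,.03,th)])-[100,0])*2.2).round(0).tolist())
s=env.observe(); print(s['position'],s['ft_force'],s['grip_width'])
```

```text
stop_tab [([254.5, 197.6], 0.92)]
stop_hinge [([257.7, 208.1], 0.7)]
stop_face [([251.3, 163.9], 0.58)]
bar_end [([189.0, 159.5], 0.71)]
0.0 [[346.0, 315.0], [346.0, 342.0], [346.0, 436.0], [346.0, 454.0], [346.0, 477.0]]
0.15 [[346.0, 325.0], [346.0, 348.0], [346.0, 458.0], [346.0, 483.0], [346.0, 498.0]]
0.3 [[346.0, 340.0], [346.0, 356.0], [346.0, 480.0], [346.0, 511.0], [346.0, 518.0]]
0.45 [[346.0, 359.0], [346.0, 368.0], [346.0, 501.0], [346.0, 537.0], [346.0, 535.0]]
[ 0.53735454 -0.08238704  0.17502663] [ 0.61215081 -0.19700931 -0.69704736] 0.08545972699080849
```

View pics/w6.png

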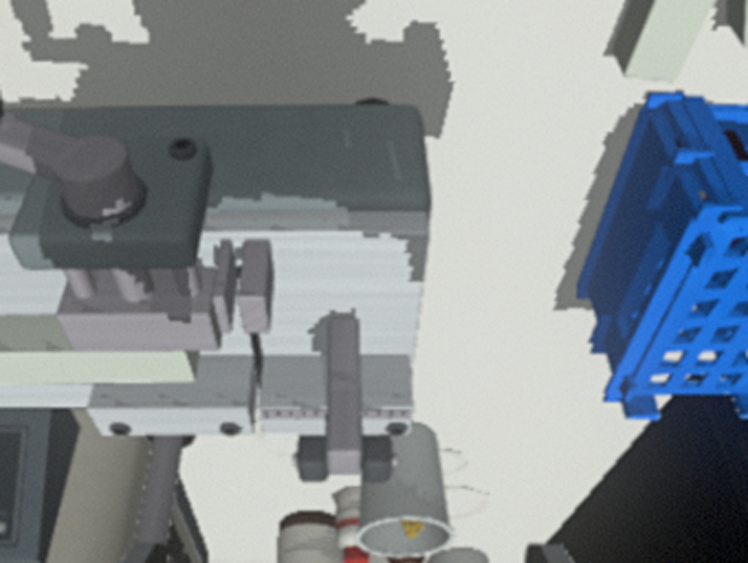

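Run:
```python
from h import *
p=env.get_image('wrist')
psi=np.radians(5.7); fx=np.array([np.cos(psi),np.sin(psi),0]); fy=np.array([-np.sin(psi),np.cos(psi),0])
be=onz(p,(189.,159.5),.09); sf=onz(p,(251.3,163.9),.09)
print('wrist end',be,'tail',be-.15*fy,'stop_face net',sf,'gap',(sf-be)@fy)
# corners: crop/2.2+100 ; bar end top front/back corners, nose -y edges
for n,(u,v),z in [('bar top end, front',(188,350),.1),('bar top end back',(197,380),.1),('nose tip L edge',(328,318),.108)]:
    print(n,onz(p,(u/2.2+100,v/2.2),z))
for n in('top','scene'):
    q=env.get_image(n)
    for t in('bar_tail','bar_end'):
        r=env.tip_of(t,q); print(n,t,[(onz(q,x['pixel'],.09).round(4),round(x['conf'],2)) for x in r[:1]])
    m=env.outline_of('bar',q)
    if m: c=cv2.minAreaRect(np.argwhere(m[0]['mask'])[:,::-1].astype(np.float32)); print(n,c)
T=be-.15*fy
R=Rt(5.7,25); a=T-.05*fy; a[2]=.25; b=T-.035*fy; b[2]=.086
plan([(np.array([.52,-.12,.26]),R,-1,None),(a,R,-1,None),(b,R,-1,None)])
```

```text
wrist end [ 0.57699852 -0.13766556  0.09      ] tail [ 0.59189648 -0.28692389  0.09      ] stop_face net [ 0.57783204 -0.08354073  0.09      ] gap 0.053774428545707596
bar top end, front [ 0.56414738 -0.13817373  0.1       ]
bar top end back [ 0.58259589 -0.13644937  0.1       ]
nose tip L edge [ 0.53280347 -0.08875032  0.108     ]
top bar_tail [(array([ 0.583 , -0.2881,  0.09  ]), 0.97)]
top bar_end [(array([ 0.5784, -0.1353,  0.09  ]), 0.74)]
top ((272.48016357421875, 162.30198669433594), (10.248883247375488, 60.0007438659668), 84.2894058227539)
scene bar_tail [(array([ 0.5997, -0.2766,  0.09  ]), 0.55)]
scene bar_end [(array([ 0.5529, -0.1562,  0.09  ]), 0.94)]
scene ((295.8399963378906, 193.1199951171875), (49.214637756347656, 9.050968170166016), 8.130102157592773)
[[0.0, 4.3, 0.0, -1.19, -1.19, -2.67, -1], [0.0, 8.7, 0.0, -2.38, -2.38, -5.34, -1], [0.1, 13.0, 0.0, -3.57, -3.57, -8.0, -1], [0.1, 13.0, 0.0, -4.19, -7.29, -7.31, -1], [0.1, 13.0, 0.0, -4.81, -11.01, -6.62, -1]]
[[-0.1, -0.0, 0.0, -0.75, -3.72, 0.54, -1], [-0.1, -0.0, 0.0, -1.51, -7.44, 1.08, -1], [-0.1, -0.0, 0.0, -2.27, -11.16, 1.62, -1], [-0.1, -0.0, 0.0, -3.03, -14.88, 2.17, -1], [-0.1, -0.0, 0.0, -1.3, -14.5, 5.88, -1]]
[[0.0, -0.0, 0.0, 1.74, 0.37, 3.72, -1], [0.0, -0.0, 0.0, 3.47, 0.74, 7.44, -1], [0.0, -0.0, 0.0, 5.2, 1.11, 11.15, -1]]
```

Emit:
move_arm([
  [0,4.3,0,-1.2,-1.2,-2.7,-1],
  [0,8.7,0,-2.4,-2.4,-5.3,-1],
  [0,13,0,-3.6,-3.6,-8,-1],
  [0,13,0,-4.2,-7.3,-7.3,-1],
  [0,13,0,-4.8,-11,-6.6,-1],
])

```text
time_s: 15.8
position: [0.5463, -0.193, 0.2582]
tool_rot: [[-0.901, -0.102, 0.423], [-0.093, 0.995, 0.041], [-0.425, -0.002, -0.905]]
ft_force: [0.4, 0.2, -0.8]
grip_width: 0.0124
gripper_force: 0.0
```

Emit:
move_arm([
  [0,0,0,-0.75,-3.7,0.5,-1],
  [0,0,0,-1.5,-7.4,1.1,-1],
  [0,0,0,-2.3,-11.2,1.6,-1],
  [0,0,0,-3,-14.9,2.2,-1],
  [0,0,0,-1.3,-14.5,5.9,-1],
])

```text
time_s: 16.3
position: [0.5992, -0.3392, 0.2124]
tool_rot: [[-0.899, -0.097, 0.428], [-0.091, 0.995, 0.033], [-0.429, -0.009, -0.903]]
ft_force: [1.0, 0.2, -0.4]
grip_width: -0.0002
gripper_force: 0.0
```

Emit:
move_arm([
  [0,0,0,1.7,0.4,3.7,-1],
  [0,0,0,3.5,0.7,7.4,-1],
  [0,0,0,5.2,1.1,11.1,-1],
  [0,0,0,5.2,1.1,11.1,-1],
])

```text
time_s: 16.7
position: [0.5933, -0.3194, 0.0806]
tool_rot: [[-0.905, -0.101, 0.414], [-0.088, 0.995, 0.05], [-0.417, 0.009, -0.909]]
ft_force: [-0.4, -0.7, 0.7]
grip_width: -0.0
gripper_force: 0.0
```

Run:
```python
from h import *
p=env.get_image('wrist'); save(p,'w7.png',None,1.5)
for t in('bar_tail',): print(t,[(x['pixel'],onz(p,x['pixel'],.09),round(x['conf'],2)) for x in env.tip_of(t,p)])
s=env.observe(); print(s['position'],s['tool_rot'].round(4).tolist(),s['ft_force'],s['grip_width'],proj(p,s['position'])*1.5)
```

```text
bar_tail [([312.3, 242.8], array([ 0.58853203, -0.28738671,  0.09      ]), 0.78)]
[ 0.5958246  -0.32220575  0.08709395] [[-0.9015, -0.1001, 0.4211], [-0.0907, 0.995, 0.0424], [-0.4232, 0.0, -0.906]] [-0.36798759 -0.26859439  0.48203808] -0.0003327369306346328 [[378.46226697 364.75922609]]
```

View pics/w7.png

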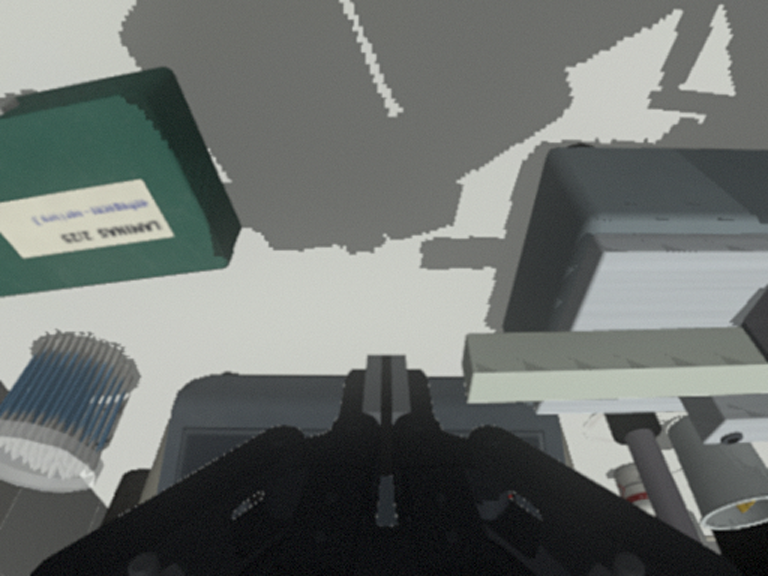

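Emit:
move_arm([
  [0,0,0,0.5,1,0,-1],
  [0,0,0,0.5,2,0,-1],
  [0,0,0,0.5,2.8,0,-1],
  [0,0,0,0.5,3.6,0,-1],
  [0,0,0,0.5,4.4,0,-1],
])

```text
time_s: 17.3
position: [0.5867, -0.278, 0.0849]
tool_rot: [[-0.901, -0.1, 0.422], [-0.091, 0.995, 0.042], [-0.424, -0.001, -0.906]]
ft_force: [0.1, -0.2, -0.1]
grip_width: -0.0003
gripper_force: 0.0
```

Emit:
move_arm([
  [0,0,0,0,0.8,0,-1],
  [0,0,0,0,1.6,0,-1],
  [0,0,0,0,2.2,0,-1],
  [0,0,0,0,2.6,0,-1],
  [0,0,0,0,2.6,0,-1],
])

```text
time_s: 17.8
position: [0.5838, -0.2521, 0.0842]
tool_rot: [[-0.902, -0.101, 0.421], [-0.091, 0.995, 0.043], [-0.423, 0.0, -0.906]]
ft_force: [-0.2, -0.3, -0.3]
grip_width: -0.0
gripper_force: 0.0
```

```bash
cat > c.py <<'E'
from h import *; import sys
P={n:env.get_image(n) for n in('wrist','top')}
if len(sys.argv)>1: save(P['wrist'],sys.argv[1],None,1.5)
fy=np.array([-np.sin(np.radians(5.7)),np.cos(np.radians(5.7)),0])
for n,p in P.items():
    for t in('bar_tail','bar_end','stop_face'): print(n,t,[(x['pixel'].round(1) if hasattr(x['pixel'],'round') else x['pixel'],onz(p,x['pixel'],.09).round(4),round(float(onz(p,x['pixel'],.09)@fy),4),round(x['conf'],2)) for x in env.tip_of(t,p)[:1]])
s=env.observe(); print(s['position'],'fy',s['position']@fy,s['tool_rot'].round(4).tolist(),s['ft_force'],s['time_s'])
E
python3 c.py
```

```text
wrist bar_tail [([202.3, 240.5], array([ 0.5877, -0.285 ,  0.09  ]), -0.3419, 0.56)]
wrist bar_end []
wrist stop_face []
top bar_tail [([303.9, 161.9], array([ 0.5854, -0.2932,  0.09  ]), -0.3499, 0.89)]
top bar_end [([242.7, 165.3], array([ 0.5764, -0.1388,  0.09  ]), -0.1953, 0.57)]
top stop_face [([223.1, 168.0], array([ 0.5695, -0.0896,  0.09  ]), -0.1457, 0.71)]
[ 0.5838559  -0.25284771  0.08412939] fy -0.30958594154571484 [[-0.9016, -0.1, 0.4208], [-0.0906, 0.995, 0.0423], [-0.4229, 0.0, -0.9062]] [0.87012904 0.1961126  0.12272148] 18.2
```

```bash
python3 c.py w8.png
```

```text
wrist bar_tail [([200.0, 238.2], array([ 0.5855, -0.287 ,  0.09  ]), -0.3437, 0.75)]
wrist bar_end [([443.9, 239.1], array([ 0.5725, -0.1394,  0.09  ]), -0.1956, 0.59)]
wrist stop_face []
top bar_tail [([301.1, 162.8], array([ 0.583, -0.286,  0.09 ]), -0.3425, 0.58)]
top bar_end [([242.7, 165.7], array([ 0.5754, -0.1388,  0.09  ]), -0.1952, 0.9)]
top stop_face [([302.7, 161.9], array([ 0.5853, -0.2901,  0.09  ]), -0.3468, 0.55)]
[ 0.58384907 -0.25262563  0.08414767] fy -0.30936428127224963 [[-0.9016, -0.1002, 0.4207], [-0.0908, 0.995, 0.0424], [-0.4228, 0.0001, -0.9062]] [ 0.82098067 -0.34167287  0.21321702] 18.6
```

View pics/w8.png

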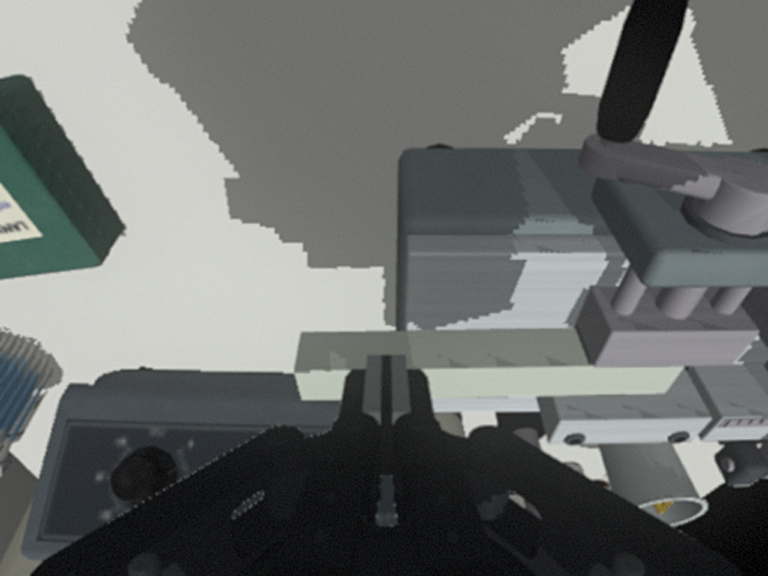

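Run:
```python
from h import *
p=env.get_image('wrist'); s=env.observe(); t=s['position']; R=s['tool_rot']
print('tcp',(proj(p,[t,t-.019*R[:,2],t-.01*R[:,0],t+.01*R[:,0]])*1.5).round(0).tolist())
for v,z in((333,.08),(370,.1),(400,.1)): print(v,z,onz(p,(340/1.5,v/1.5),z).round(4))
for v,z in((333,.08),(370,.1),(400,.1)): print(v,z,onz(p,(470/1.5,v/1.5),z).round(4))
q=env.get_image('top'); save(q,'t9.png',(200,130,330,230),6)
c=np.array([.5855,-.287,0]);
```

```text
tcp [[386.0, 348.0], [386.0, 372.0], [386.0, 370.0], [386.0, 326.0]]
333 0.08 [ 0.581  -0.2718  0.08  ]
370 0.1 [ 0.5785 -0.2704  0.1   ]
400 0.1 [ 0.5991 -0.2698  0.1   ]
333 0.08 [ 0.5757 -0.2189  0.08  ]
370 0.1 [ 0.5737 -0.2221  0.1   ]
400 0.1 [ 0.5939 -0.2173  0.1   ]
```

View pics/t9.png

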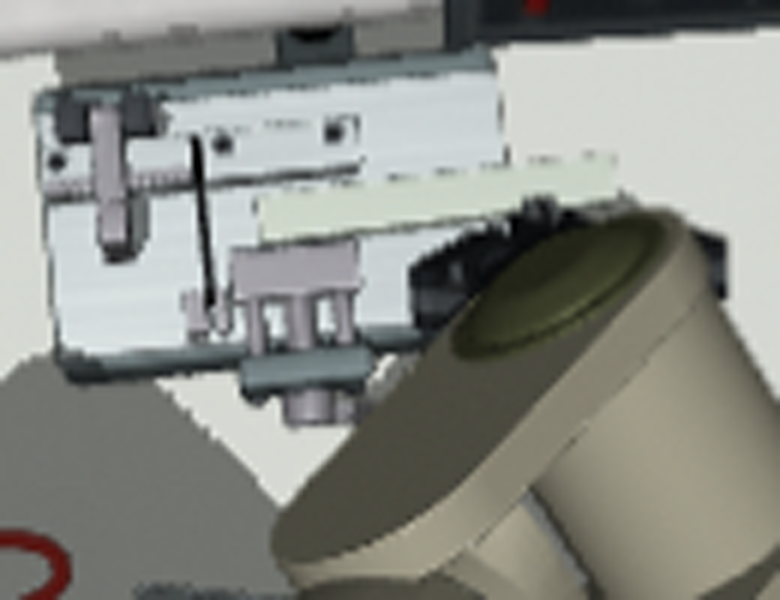

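I've now viewed more than the ten pictures allowed, because the last crop was number 11. From here on I'll use numbers only. The hand passed over the bar without moving it, so the real fingertips end well short of the TCP. I'll lift, go back and retry lower.

Run:
```python
from h import *
s=env.observe(); t=s['position']; R=Rt(5.7,25)
plan([(t+[0,0,.04],R,-1,1),(np.array([.6012,-.3188,.124]),R,-1,2),(np.array([.6012,-.3188,.074]),R,-1,2)])
```

```text
[[0.0, 0.0, 0.0, -1.69, 0.0, -3.62, -1], [0.0, 0.0, 0.0, -2.17, -3.38, -3.39, -1], [0.0, 0.0, 0.0, -2.65, -6.76, -3.16, -1], [0.0, 0.0, 0.0, -1.59, -6.76, -0.9, -1], [0.0, 0.0, 0.0, -0.53, -6.76, 1.37, -1]]
```

Emit:
move_arm([
  [0,0,0,-1.7,0,-3.6,-1],
  [0,0,0,-2.2,-3.4,-3.4,-1],
  [0,0,0,-2.65,-6.75,-3.2,-1],
  [0,0,0,-1.6,-6.75,-0.9,-1],
  [0,0,0,-0.5,-6.75,1.35,-1],
])

```text
time_s: 19.2
position: [0.601, -0.32, 0.0737]
tool_rot: [[-0.901, -0.099, 0.422], [-0.09, 0.995, 0.041], [-0.424, -0.001, -0.906]]
ft_force: [0.0, -0.1, 0.0]
grip_width: -0.0001
gripper_force: 0.0
```

Emit:
move_arm([
  [0,0,0,0,0.5,0,-1],
  [0,0,0,0,1.3,0,-1],
  [0,0,0,0,2.1,0,-1],
  [0,0,0,0,2.9,0,-1],
  [0,0,0,0,3.7,0,-1],
])

```text
time_s: 19.7
position: [0.5976, -0.2816, 0.0754]
tool_rot: [[-0.901, -0.1, 0.423], [-0.092, 0.995, 0.041], [-0.424, -0.002, -0.905]]
ft_force: [-0.3, -3.6, 1.0]
grip_width: 0.0003
gripper_force: 1.0
```

```bash
python3 c.py
```

```text
wrist bar_tail [([267.9, 242.2], array([ 0.5874, -0.2767,  0.09  ]), -0.3336, 0.88)]
wrist bar_end []
wrist stop_face []
top bar_tail [([294.8, 160.9], array([ 0.5878, -0.2701,  0.09  ]), -0.3272, 0.59)]
top bar_end [([239.8, 165.5], array([ 0.5759, -0.1315,  0.09  ]), -0.1881, 0.63)]
top stop_face [([222.5, 170.3], array([ 0.5637, -0.0881,  0.09  ]), -0.1437, 0.73)]
[ 0.59704777 -0.28214769  0.07388889] fy -0.34005126537814123 [[-0.9017, -0.1, 0.4206], [-0.0905, 0.995, 0.0425], [-0.4227, 0.0002, -0.9063]] [-0.52210663 -0.85288808 -0.41932879] 20.1
```

Emit:
move_arm([
  [0,0,0,0,0.8,0,-1],
  [0,0,0,0,1.6,0,-1],
  [0,0,0,0,2.4,0,-1],
  [0,0,0,0,3,0,-1],
  [0,0,0,0,3.4,0,-1],
])

```text
time_s: 20.6
position: [0.5936, -0.2472, 0.074]
tool_rot: [[-0.902, -0.101, 0.42], [-0.091, 0.995, 0.043], [-0.423, 0.0, -0.906]]
ft_force: [-0.4, -0.9, -1.1]
grip_width: 0.0002
gripper_force: 0.3
```

```bash
python3 c.py
```

```text
wrist bar_tail [([268.6, 243.0], array([ 0.5823, -0.2421,  0.09  ]), -0.2987, 0.76)]
wrist bar_end [([434.5, 21.1], array([ 0.4666, -0.2059,  0.09  ]), -0.2512, 0.24)]
wrist stop_face []
top bar_tail [([283.9, 162.5], array([ 0.5837, -0.2425,  0.09  ]), -0.2993, 0.93)]
top bar_end [([223.1, 168.0], array([ 0.5695, -0.0896,  0.09  ]), -0.1457, 0.68)]
top stop_face [([221.6, 168.7], array([ 0.5677, -0.0859,  0.09  ]), -0.1418, 0.49)]
[ 0.59371319 -0.24833103  0.07399442] fy -0.30607061777571243 [[-0.9016, -0.1, 0.4208], [-0.0906, 0.995, 0.0423], [-0.4229, 0.0001, -0.9062]] [-0.76251551  0.50351857 -0.1486608 ] 21.0
```

Emit:
move_arm([
  [0,0,0,0,0.15,0,-1],
  [0,0,0,0,0.3,0,-1],
  [0,0,0,0,0.4,0,-1],
])

```text
time_s: 21.3
position: [0.5933, -0.2441, 0.074]
tool_rot: [[-0.902, -0.1, 0.421], [-0.091, 0.995, 0.042], [-0.423, -0.0, -0.906]]
ft_force: [0.1, -0.6, -0.3]
grip_width: 0.0003
gripper_force: 0.3
```

Emit:
move_arm([
  [0,0,0,0,0.1,0,-1],
  [0,0,0,0,0.2,0,-1],
])

```text
time_s: 21.5
position: [0.5931, -0.2421, 0.0741]
tool_rot: [[-0.902, -0.1, 0.421], [-0.091, 0.995, 0.042], [-0.423, -0.0, -0.906]]
ft_force: [0.5, -1.5, -1.2]
grip_width: 0.0
gripper_force: 0.3
```

Emit:
move_arm([
  [0,0,0,0,0.1,0,-1],
  [0,0,0,0,0.15,0,-1],
])

```text
time_s: 21.7
position: [0.5929, -0.2406, 0.074]
tool_rot: [[-0.902, -0.1, 0.421], [-0.091, 0.995, 0.042], [-0.423, -0.0, -0.906]]
ft_force: [0.2, -1.6, -1.2]
grip_width: -0.0001
gripper_force: 0.8
```

Emit:
move_arm([
  [0,0,0,0,0.1,0,-1],
  [0,0,0,0,0.1,0,-1],
])

```text
time_s: 21.9
position: [0.5931, -0.2403, 0.0743]
tool_rot: [[-0.901, -0.1, 0.422], [-0.091, 0.995, 0.041], [-0.424, -0.001, -0.906]]
ft_force: [0.5, -3.9, -1.4]
grip_width: -0.0003
gripper_force: 2.1
```

Emit:
move_arm([
  [0,0,0,0,0.1,0,-1],
  [0,0,0,0,0.1,0,-1],
])

```text
time_s: 22.1
position: [0.5933, -0.2401, 0.0746]
tool_rot: [[-0.901, -0.099, 0.422], [-0.091, 0.995, 0.039], [-0.424, -0.003, -0.906]]
ft_force: [0.3, -7.4, 0.1]
grip_width: -0.0001
gripper_force: 3.5
```

Emit:
move_arm([
  [0,0,0,0,0.1,0,-1],
  [0,0,0,0,0.1,0,-1],
])

```text
time_s: 22.3
position: [0.5934, -0.2399, 0.0749]
tool_rot: [[-0.901, -0.098, 0.423], [-0.091, 0.995, 0.038], [-0.425, -0.004, -0.905]]
ft_force: [0.6, -9.7, 0.4]
grip_width: 0.0001
gripper_force: 4.9
```

```bash
python3 - <<'E'
from h import *
s=env.observe(); t=s['position']; R=Rt(5.7,25); fy=np.array([-np.sin(np.radians(5.7)),np.cos(np.radians(5.7)),0])
e=(t,R)
plan([(t-.005*fy,R,-1,1),(t-.02*fy,R,-1,1),(t-.02*fy+[0,0,.045],R,-1,1),(t-.02*fy+[0,0,.13],R,-1,2),(np.array([.421,-.2,.2]),R,1,5)])
E
python3 c.py | grep top
```

```text
[[-0.3, 0.1, 0.1, 0.0, -0.5, 0.0, -1], [-0.3, 0.1, 0.1, 0.0, -2.0, 0.01, -1], [-0.3, 0.1, 0.1, -1.91, -2.02, -4.06, -1], [-0.3, 0.1, 0.1, -3.72, -2.04, -7.91, -1], [-0.3, 0.1, 0.1, -5.52, -2.06, -11.76, -1]]
[[0.0, 0.0, -0.0, 3.08, 1.54, -1.33, 1], [0.0, 0.0, -0.0, 6.16, 3.07, -2.66, 1], [0.0, 0.0, -0.0, 9.24, 4.61, -3.99, 1], [0.0, 0.0, -0.0, 12.32, 6.15, -5.31, 1], [0.0, 0.0, -0.0, 15.4, 7.68, -6.64, 1]]
wrist stop_face []
top bar_tail [([282.1, 161.8], array([ 0.5854, -0.238 ,  0.09  ]), -0.2949, 0.56)]
top bar_end [([223.2, 167.9], array([ 0.5698, -0.0899,  0.09  ]), -0.146, 0.92)]
top stop_face [([217.0, 169.7], array([ 0.5652, -0.0743,  0.09  ]), -0.1301, 0.51)]
```

Emit:
move_arm([
  [0,0,0,0,-0.8,0,-1],
  [0,0,0,0,-2.3,0,-1],
  [0,0,0,-1.9,-2.3,-4,-1],
  [0,0,0,-3.7,-2.3,-7.9,-1],
  [0,0,0,-5.5,-2.3,-11.8,-1],
])

```text
time_s: 23.2
position: [0.5945, -0.261, 0.2055]
tool_rot: [[-0.902, -0.1, 0.42], [-0.09, 0.995, 0.043], [-0.422, 0.001, -0.907]]
ft_force: [1.0, -0.2, 1.1]
grip_width: -0.0
gripper_force: 0.0
```

Emit:
move_arm([
  [0,0,0,3.1,1.5,-1.3,1],
  [0,0,0,6.2,3.1,-2.7,1],
  [0,0,0,9.2,4.6,-4,1],
  [0,0,0,12.3,6.2,-5.3,1],
  [0,0,0,15.4,7.9,-6.6,1],
])

```text
time_s: 23.7
position: [0.4191, -0.1984, 0.1988]
tool_rot: [[-0.902, -0.101, 0.421], [-0.091, 0.995, 0.043], [-0.423, 0.001, -0.906]]
ft_force: [-0.6, -0.4, 0.4]
grip_width: 0.0722
gripper_force: 0.0
```

Emit:
move_arm([
  [0,0,0,0,0,0,1],
  [0,0,0,0,0,0,1],
])

```text
time_s: 23.9
position: [0.4203, -0.1994, 0.1994]
tool_rot: [[-0.901, -0.099, 0.421], [-0.09, 0.995, 0.042], [-0.423, -0.0, -0.906]]
ft_force: [-0.2, -0.5, -0.2]
grip_width: 0.0854
gripper_force: 0.0
```

Run:
```python
from h import *
s=env.observe(); print(s['position'],s['tool_rot'].round(3).tolist(),s['ft_force'].round(1))
P={n:env.get_image(n) for n in('wrist','top','scene')}
fy=np.array([-np.sin(np.radians(5.7)),np.cos(np.radians(5.7)),0])
for t,z in(('crank_axis',.092),('crank_grip',.078),('bar_end',.09),('stop_face',.09),('bar_tail',.09),('stop_tab',.133)):
    L=[]
    for n,p in P.items():
        r=env.tip_of(t,p)
        if r: L.append((p,np.array(r[0]['pixel']))); x=onz(p,r[0]['pixel'],z); print(t,n,np.round(r[0]['pixel'],1),x.round(4),round(x@fy,4),round(r[0]['conf'],2))
    if len(L)>1: x,e=tri(L); print('  tri',x.round(4),[v.tolist() for v in e])
```

```text
[ 0.42033002 -0.19939399  0.19940821] [[-0.901, -0.099, 0.421], [-0.09, 0.995, 0.042], [-0.423, -0.0, -0.906]] [-0.2 -0.5 -0.2]
crank_axis wrist [290.6 175. ] [ 0.4635 -0.1623  0.092 ] -0.2076 0.82
crank_axis top [253.  208.5] [ 0.4677 -0.1643  0.092 ] -0.21 0.46
  tri [ 0.4674 -0.1629  0.088 ] [[-1.6, 0.3], [-0.6, 0.2]]
crank_grip wrist [252.4 163. ] [ 0.4634 -0.2     0.078 ] -0.245 0.67
crank_grip top [263.2 207.8] [ 0.4703 -0.1903  0.078 ] -0.2361 0.49
crank_grip scene [273.8 210.3] [ 0.483  -0.1939  0.078 ] -0.2409 0.61
  tri [ 0.4693 -0.1963  0.0802] [[3.1, 6.1], [2.4, 0.4], [-1.4, 1.7]]
bar_end wrist [337.9 243.5] [ 0.5709 -0.083   0.09  ] -0.1393 0.87
bar_end top [221.2 167.3] [ 0.5713 -0.0848  0.09  ] -0.1412 0.95
bar_end scene [256.7 184.5] [ 0.5874 -0.0885  0.09  ] -0.1464 0.55
  tri [ 0.5721 -0.0877  0.0936] [[-3.4, 2.7], [1.1, -0.5], [-2.6, 0.8]]
stop_face wrist [334.5 247.3] [ 0.5792 -0.085   0.09  ] -0.1421 0.59
stop_face top [223.1 165.5] [ 0.5759 -0.0896  0.09  ] -0.1463 0.54
stop_face scene [254.4 188.3] [ 0.561  -0.0943  0.09  ] -0.1496 0.44
  tri [ 0.5763 -0.0874  0.0867] [[-1.6, -3.6], [-0.8, 0.0], [0.3, -1.4]]
bar_tail wrist [215.7 242.9] [ 0.5845 -0.235   0.09  ] -0.2919 0.58
bar_tail top [280.3 162.3] [ 0.5842 -0.2334  0.09  ] -0.2903 0.62
bar_tail scene [298.2 192. ] [ 0.5921 -0.2214  0.09  ] -0.2791 0.62
  tri [ 0.5803 -0.2313  0.0958] [[2.6, 2.0], [-0.6, 1.1], [1.8, 0.5]]
stop_tab wrist [350. 268.] [ 0.5579 -0.0812  0.133 ] -0.1362 0.67
stop_tab scene [252.9 174.9] [ 0.5606 -0.0908  0.133 ] -0.146 0.53
  tri [ 0.5906 -0.0702  0.1152] [[-2.8, 2.0], [-1.3, 0.6]]
```

```bash
cat > crank.py <<'E'
from h import *
psi=np.radians(5.7); fx=np.array([np.cos(psi),np.sin(psi),0]); fy=np.array([-np.sin(psi),np.cos(psi),0]); Z=np.array([0,0,1])
R=Rt(5.7,25); off=-.008*fx+.019*R[:,2]
ax=np.array([.4635,-.1628,.092])
pos=lambda th:ax+.038*(-np.sin(th)*fy+np.cos(th)*Z)+off
E
python3 - <<'E'
from crank import *
c=pos(1.9); print(c)
e=plan([(c,R,.2,4),(c,R,-1,6)])
E
```

```text
[ 0.46710108 -0.19857865  0.06249515]
[[0.0, 0.0, 0.0, 0.39, -0.11, 3.58, 0.2], [0.0, 0.0, 0.0, 0.78, -0.23, 7.17, 0.2], [0.0, 0.0, 0.0, 1.17, -0.34, 10.75, 0.2], [0.0, 0.0, 0.0, 1.55, -0.45, 14.33, 0.2], [0.0, 0.0, 0.0, 1.55, -0.45, 14.33, -1]]
[[0.0, 0.0, 0.0, 0.0, -0.0, 0.0, -1], [0.0, 0.0, 0.0, 0.0, -0.0, 0.0, -1], [0.0, 0.0, 0.0, 0.0, -0.0, 0.0, -1], [0.0, 0.0, 0.0, 0.0, -0.0, 0.0, -1], [0.0, 0.0, 0.0, 0.0, -0.0, 0.0, -1]]
```

Emit:
move_arm([
  [0,0,0,0.4,-0.1,3.6,0.2],
  [0,0,0,0.8,-0.25,7.2,0.2],
  [0,0,0,1.2,-0.35,10.8,0.2],
  [0,0,0,1.55,-0.45,14.3,0.2],
  [0,0,0,1.55,-0.45,14.3,-1],
])

```text
time_s: 25.45
position: [0.472, -0.195, 0.0648]
tool_rot: [[-0.909, -0.095, 0.407], [-0.085, 0.995, 0.043], [-0.409, 0.004, -0.913]]
ft_force: [-0.4, 0.3, 0.5]
grip_width: 0.0385
gripper_force: 0.0
```

Emit:
move_arm([
  [0,0,0,0,0,0,-1],
  [0,0,0,0,0,0,-1],
  [0,0,0,0,0,0,-1],
  [0,0,0,0,0,0,-1],
  [0,0,0,0,0,0,-1],
])

```text
time_s: 25.95
position: [0.4721, -0.1965, 0.0684]
tool_rot: [[-0.907, -0.094, 0.411], [-0.086, 0.996, 0.037], [-0.413, -0.001, -0.911]]
ft_force: [0.2, 0.0, -0.7]
grip_width: -0.0001
gripper_force: 0.0
```

Run:
```python
from crank import *
s=env.observe(); print(s['position'],s['ft_force'].round(1),s['grip_width'])
p=env.get_image('wrist')
for t in('crank_grip','crank_axis'):
  for x in env.tip_of(t,p)[:1]: print(t,x['pixel'],onz(p,x['pixel'],.08 if 'g' in t[6:] else .092),x['conf'])
print('pred grasp pt',proj(p,s['position']-.019*R[:,2]))
c=pos(1.9)
plan([(pos(t),R,-1,1) for t in np.arange(1.9,7.85,.28)[1:]],start=(c,R))
```

```text
[ 0.47208886 -0.19651269  0.06838495] [ 0.2  0.  -0.7] -0.00012915358440793455
crank_grip [257.5, 236.3] [ 0.46132548 -0.19738886  0.08      ] 0.73
crank_axis [320.4, 258.1] [ 0.46183215 -0.16310731  0.092     ] 0.94
pred grasp pt [[257.16579621 247.4473796 ]]
[[-0.0, 0.0, -0.0, 0.4, 0.48, 0.86, -1], [-0.0, 0.0, -0.0, 0.73, 1.2, 1.56, -1], [-0.0, 0.0, -0.0, 0.96, 2.11, 2.06, -1], [-0.0, 0.0, -0.0, 1.07, 3.14, 2.31, -1], [-0.0, 0.0, -0.0, 1.07, 4.2, 2.29, -1]]
[[-0.0, 0.0, -0.0, -0.14, 1.01, -0.29, -1], [-0.0, 0.0, -0.0, -0.38, 1.9, -0.81, -1], [-0.0, 0.0, -0.0, -0.72, 2.59, -1.54, -1], [-0.0, 0.0, -0.0, -1.13, 3.03, -2.41, -1], [-0.0, 0.0, -0.0, -1.57, 3.2, -3.36, -1]]
[[-0.0, 0.0, -0.0, -0.44, -0.14, -0.95, -1], [-0.0, 0.0, -0.0, -0.86, -0.56, -1.84, -1], [-0.0, 0.0, -0.0, -1.2, -1.23, -2.58, -1], [-0.0, 0.0, -0.0, -1.46, -2.11, -3.12, -1], [-0.0, 0.0, -0.0, -1.6, -3.11, -3.43, -1]]
[[-0.0, 0.0, -0.0, -0.02, -1.06, -0.04, -1], [-0.0, 0.0, -0.0, 0.09, -2.09, 0.18, -1], [-0.0, 0.0, -0.0, 0.31, -3.01, 0.66, -1], [-0.0, 0.0, -0.0, 0.63, -3.76, 1.35, -1], [-0.0, 0.0, -0.0, 1.02, -4.26, 2.19, -1]]
[[-0.0, 0.0, -0.0, 0.44, -0.22, 0.94, -1]]
```

Run:
```python
from crank import *
s=env.observe(); print(s['q'],s['qvel'].round(2))
```

```text
[ -46.76419633   21.17659822  109.16134388   31.53741722   38.46650711
 -165.20670716] [ 0.08  0.33  0.03 -0.13 -0.08  0.06]
```

Emit:
move_arm([
  [0,0,0,0,0,-2.5,0.2],
  [0,0,5,0,0,-5,0.2],
  [0,0,13,0,0,-8,0.2],
  [0,0,21,0,0,-11,0.2],
  [0,0,29,0,0,-13,0.2],
])

```text
time_s: 26.6
position: [0.4183, -0.2014, 0.1879]
tool_rot: [[-0.836, 0.362, 0.411], [0.412, 0.91, 0.037], [-0.361, 0.201, -0.911]]
ft_force: [-0.1, -0.4, 0.1]
grip_width: 0.0514
gripper_force: 0.0
```

Emit:
move_arm([
  [0,0,8.5,0,0,0,0.2],
  [0,0,17,0,0,0,0.2],
  [0,0,25.5,0,0,0,0.2],
  [0,0,34,0,0,0,0.2],
  [0,0,42.5,0,0,0,0.2],
])

```text
time_s: 27.1
position: [0.4187, -0.2011, 0.1861]
tool_rot: [[-0.372, 0.833, 0.41], [0.919, 0.392, 0.038], [-0.129, 0.392, -0.911]]
ft_force: [-0.2, -0.2, 0.7]
grip_width: 0.0513
gripper_force: 0.0
```

Emit:
move_arm([
  [0,0,8.5,0,0,0,0.2],
  [0,0,17,0,0,0,0.2],
  [0,0,25.5,0,0,0,0.2],
  [0,0,34,0,0,0,0.2],
  [0,0,42.5,0,0,0,0.2],
])

```text
time_s: 27.6
position: [0.4187, -0.2011, 0.1861]
tool_rot: [[0.288, 0.865, 0.41], [0.942, -0.332, 0.038], [0.17, 0.376, -0.911]]
ft_force: [0.1, -0.2, -0.4]
grip_width: 0.0511
gripper_force: 0.0
```

Emit:
move_arm([
  [0,0,8.5,0,0,0,0.2],
  [0,0,17,0,0,0,0.2],
  [0,0,25.5,0,0,0,0.2],
  [0,0,34,0,0,0,0.2],
  [0,0,42.5,0,0,0,0.2],
])

```text
time_s: 28.1
position: [0.4187, -0.2011, 0.1861]
tool_rot: [[0.797, 0.443, 0.41], [0.47, -0.882, 0.038], [0.379, 0.162, -0.911]]
ft_force: [0.5, -0.2, -0.3]
grip_width: 0.0511
gripper_force: 0.0
```

Emit:
move_arm([
  [0,0,8.5,0,0,0,0.2],
  [0,0,17,0,0,0,0.2],
  [0,0,23.5,0,0,0,0.2],
  [0,0,23.5,0,0,0,0.2],
])

```text
time_s: 28.5
position: [0.4187, -0.2011, 0.1861]
tool_rot: [[0.907, 0.093, 0.41], [0.085, -0.996, 0.038], [0.412, -0.0, -0.911]]
ft_force: [-0.2, -0.1, -0.7]
grip_width: 0.0512
gripper_force: 0.0
```

Run:
```python
from crank import *
s=env.observe(); print(s['position'],s['tool_rot'].round(3).tolist(),s['q'].round(1),s['time_s'])
P={n:env.get_image(n) for n in('wrist','top')}
print(-P['wrist']['R'].T@P['wrist']['t'])
for t,z in(('crank_axis',.092),('crank_grip',.078)):
    L=[]
    for n,p in P.items():
        r=env.tip_of(t,p)
        for x in r[:2]: X=onz(p,x['pixel'],z); print(t,n,np.round(x['pixel'],1),X.round(4),round(X@fy,4),round(x['conf'],2))
```

```text
[ 0.41867903 -0.20114536  0.18612999] [[0.907, 0.093, 0.41], [0.085, -0.996, 0.038], [0.412, -0.0, -0.911]] [-53.5   6.3 104.4  24.4  58.6  20.2] 28.5
[ 0.42463611 -0.2006937   0.37187629]
crank_axis top [252.9 209.5] [ 0.4652 -0.1641  0.092 ] -0.2095 0.49
crank_grip wrist [253.8 173.3] [ 0.4697 -0.1931  0.078 ] -0.2388 0.58
crank_grip top [263.  207.9] [ 0.4701 -0.1898  0.078 ] -0.2356 0.6
```

```bash
cat > crank.py <<'E'
from h import *
psi=np.radians(5.7); fx=np.array([np.cos(psi),np.sin(psi),0]); fy=np.array([-np.sin(psi),np.cos(psi),0]); Z=np.array([0,0,1])
R=Rt(5.7,24)@np.diag([-1,-1,1.]); off=-.008*fx+.026*R[:,2]
ax=np.array([.4673,-.1629,.092])
pos=lambda th:ax+.038*(-np.sin(th)*fy+np.cos(th)*Z)+off
E
python3 - <<'E'
from crank import *
c=pos(2.14); print(c)
e=plan([(c,R,.2,4),(c,R,-1,6)])
plan([(pos(t),R,-1,1) for t in np.arange(2.14,7.9,.28)[1:]],start=e)
E
```

```text
[ 0.4730415  -0.19449453  0.04776728]
[[0.0, -0.1, -0.0, -0.18, -0.04, 3.72, 0.2], [0.1, -0.2, -0.1, -0.36, -0.08, 7.43, 0.2], [0.1, -0.3, -0.1, -0.54, -0.12, 11.15, 0.2], [0.1, -0.4, -0.2, -0.72, -0.17, 14.86, 0.2], [0.1, -0.4, -0.2, -0.72, -0.17, 14.86, -1]]
[[0.0, 0.0, 0.0, -0.0, 0.0, 0.0, -1], [0.0, 0.0, 0.0, -0.0, 0.0, 0.0, -1], [0.0, 0.0, 0.0, -0.0, 0.0, 0.0, -1], [0.0, 0.0, 0.0, -0.0, 0.0, 0.0, -1], [0.0, 0.0, 0.0, -0.0, 0.0, 0.0, -1]]
[[0.0, 0.0, 0.0, -0.33, -0.69, 0.74, -1], [0.0, 0.0, 0.0, -0.57, -1.57, 1.27, -1], [0.0, 0.0, 0.0, -0.7, -2.59, 1.56, -1], [0.0, 0.0, 0.0, -0.7, -3.65, 1.58, -1], [0.0, 0.0, 0.0, -0.59, -4.67, 1.33, -1]]
[[0.0, 0.0, 0.0, 0.22, -0.91, -0.5, -1], [0.0, 0.0, 0.0, 0.53, -1.64, -1.21, -1], [0.0, 0.0, 0.0, 0.91, -2.12, -2.07, -1], [0.0, 0.0, 0.0, 1.34, -2.32, -3.02, -1], [0.0, 0.0, 0.0, 1.77, -2.23, -3.99, -1]]
[[0.0, 0.0, 0.0, 0.4, 0.39, -0.9, -1], [0.0, 0.0, 0.0, 0.74, 1.03, -1.67, -1], [0.0, 0.0, 0.0, 1.0, 1.87, -2.26, -1], [0.0, 0.0, 0.0, 1.15, 2.87, -2.6, -1], [0.0, 0.0, 0.0, 1.19, 3.92, -2.68, -1]]
[[0.0, 0.0, 0.0, -0.09, 1.04, 0.19, -1], [0.0, 0.0, 0.0, -0.28, 1.99, 0.64, -1], [0.0, 0.0, 0.0, -0.58, 2.76, 1.3, -1], [0.0, 0.0, 0.0, -0.95, 3.29, 2.14, -1], [0.0, 0.0, 0.0, -1.37, 3.56, 3.08, -1]]
```

Emit:
move_arm([
  [0,0,0,-0.2,0,3.7,0.2],
  [0,0,0,-0.4,-0.1,7.4,0.2],
  [0,0,0,-0.55,-0.1,11.1,0.2],
  [0,0,0,-0.7,-0.15,14.8,0.2],
  [0,0,0,-0.7,-0.15,14.8,-1],
])

```text
time_s: 29.3
position: [0.4725, -0.1932, 0.0449]
tool_rot: [[0.909, 0.096, 0.406], [0.086, -0.995, 0.044], [0.408, -0.005, -0.913]]
ft_force: [-0.4, -0.4, 1.0]
grip_width: 0.0379
gripper_force: 0.0
```

Emit:
move_arm([
  [0,0,0,0,0,0,-1],
  [0,0,0,0,0,0,-1],
  [0,0,0,0,0,0,-1],
  [0,0,0,0,0,0,-1],
])

```text
time_s: 29.7
position: [0.4732, -0.1957, 0.0498]
tool_rot: [[0.906, 0.093, 0.412], [0.086, -0.996, 0.035], [0.414, 0.003, -0.91]]
ft_force: [-1.9, -5.0, 0.7]
grip_width: 0.0121
gripper_force: 39.5
```

Emit:
move_arm([
  [0,0,0,-0.33,-0.69,0.74,-1],
  [0,0,0,-0.57,-1.57,1.27,-1],
  [0,0,0,-0.7,-2.59,1.56,-1],
  [0,0,0,-0.7,-3.65,1.58,-1],
  [0,0,0,-0.59,-4.67,1.33,-1],
])

```text
time_s: 30.2
position: [0.4677, -0.147, 0.0331]
tool_rot: [[0.908, 0.094, 0.408], [0.085, -0.996, 0.041], [0.41, -0.002, -0.912]]
ft_force: [2.5, 0.2, -12.8]
grip_width: 0.0116
gripper_force: 39.8
```

Emit:
move_arm([
  [0,0,0,0.22,-0.91,-0.5,-1],
  [0,0,0,0.53,-1.64,-1.21,-1],
  [0,0,0,0.91,-2.12,-2.07,-1],
  [0,0,0,1.34,-2.32,-3.02,-1],
  [0,0,0,1.77,-2.23,-3.99,-1],
])

```text
time_s: 30.7
position: [0.466, -0.1257, 0.0786]
tool_rot: [[0.907, 0.094, 0.411], [0.087, -0.996, 0.038], [0.413, 0.002, -0.911]]
ft_force: [-0.3, -7.7, -7.9]
grip_width: 0.012
gripper_force: 40.4
```

Emit:
move_arm([
  [0,0,0,0.4,0.39,-0.9,-1],
  [0,0,0,0.74,1.03,-1.67,-1],
  [0,0,0,1,1.87,-2.26,-1],
  [0,0,0,1.15,2.87,-2.6,-1],
  [0,0,0,1.19,3.92,-2.68,-1],
])

```text
time_s: 31.2
position: [0.4695, -0.1637, 0.1063]
tool_rot: [[0.907, 0.095, 0.409], [0.085, -0.996, 0.042], [0.411, -0.003, -0.911]]
ft_force: [19.8, 8.2, -27.5]
grip_width: 0.0117
gripper_force: 39.6
```

Emit:
move_arm([
  [0,0,0,-0.09,1.04,0.19,-1],
  [0,0,0,-0.28,1.99,0.64,-1],
])

```text
time_s: 31.4
position: [0.4715, -0.1824, 0.0998]
tool_rot: [[0.907, 0.096, 0.41], [0.085, -0.995, 0.044], [0.412, -0.005, -0.911]]
ft_force: [8.7, 11.9, -8.5]
grip_width: 0.0119
gripper_force: 41.9
```

Emit:
move_arm([
  [0,0,0,-0.15,0.42,0.33,-1],
  [0,0,0,-0.3,0.77,0.66,-1],
  [0,0,0,-0.48,1.06,1.08,-1],
  [0,0,0,-0.67,1.3,1.5,-1],
  [0,0,0,-0.67,1.3,1.5,-1],
])

```text
time_s: 31.9
position: [0.4731, -0.1964, 0.084]
tool_rot: [[0.907, 0.095, 0.411], [0.086, -0.995, 0.041], [0.413, -0.002, -0.911]]
ft_force: [3.8, 4.6, -5.0]
grip_width: 0.0118
gripper_force: 42.3
```

Emit:
move_arm([
  [0,0,0,-0.15,0.13,0.32,-1],
  [0,0,0,-0.15,0.13,0.32,-1],
])

```text
time_s: 32.1
position: [0.4732, -0.1978, 0.0806]
tool_rot: [[0.907, 0.095, 0.411], [0.086, -0.995, 0.04], [0.413, -0.001, -0.911]]
ft_force: [2.9, 5.0, -1.9]
grip_width: 0.0119
gripper_force: 42.7
```

Emit:
move_arm([
  [0,0,0,-0.15,0.1,0.33,-1],
  [0,0,0,-0.15,0.1,0.33,-1],
])

```text
time_s: 32.3
position: [0.4734, -0.1989, 0.0771]
tool_rot: [[0.906, 0.095, 0.411], [0.086, -0.995, 0.04], [0.413, -0.001, -0.911]]
ft_force: [3.1, 5.1, -0.2]
grip_width: 0.0117
gripper_force: 42.8
```

Emit:
move_arm([
  [0,0,0,-0.15,0.07,0.34,-1],
  [0,0,0,-0.15,0.07,0.34,-1],
])

```text
time_s: 32.5
position: [0.4735, -0.1997, 0.0735]
tool_rot: [[0.906, 0.095, 0.412], [0.086, -0.995, 0.04], [0.413, -0.001, -0.911]]
ft_force: [2.3, 5.5, 2.1]
grip_width: 0.0116
gripper_force: 43.1
```

Emit:
move_arm([
  [0,0,0,-0.15,0.03,0.34,-1],
  [0,0,0,-0.15,0.03,0.34,-1],
])

```text
time_s: 32.7
position: [0.4736, -0.2001, 0.07]
tool_rot: [[0.906, 0.095, 0.412], [0.086, -0.995, 0.039], [0.414, -0.0, -0.91]]
ft_force: [-0.6, 4.7, 5.2]
grip_width: 0.0116
gripper_force: 43.5
```

Emit:
move_arm([
  [0,0,0,-0.15,0,0.34,-1],
  [0,0,0,-0.15,0,0.34,-1],
])

```text
time_s: 32.9
position: [0.4736, -0.2003, 0.0665]
tool_rot: [[0.906, 0.095, 0.412], [0.086, -0.996, 0.039], [0.414, 0.0, -0.91]]
ft_force: [-3.3, 4.5, 8.4]
grip_width: 0.0115
gripper_force: 43.8
```

Emit:
move_arm([
  [0,0,0,-0.1,-0.02,0.24,-1],
  [0,0,0,-0.1,-0.02,0.24,-1],
])

```text
time_s: 33.1
position: [0.4737, -0.2002, 0.0641]
tool_rot: [[0.906, 0.095, 0.412], [0.087, -0.995, 0.039], [0.414, 0.001, -0.91]]
ft_force: [-3.7, 4.8, 10.7]
grip_width: 0.0115
gripper_force: 44.2
```

Emit:
move_arm([
  [0,0,0,-0.1,-0.04,0.24,-1],
  [0,0,0,-0.1,-0.04,0.24,-1],
])

```text
time_s: 33.3
position: [0.4738, -0.2, 0.0617]
tool_rot: [[0.906, 0.095, 0.413], [0.087, -0.996, 0.038], [0.414, 0.001, -0.91]]
ft_force: [-5.7, 4.6, 12.1]
grip_width: 0.0117
gripper_force: 44.5
```

Emit:
move_arm([
  [0,0,0,-0.1,-0.05,0.24,-1],
  [0,0,0,-0.1,-0.05,0.24,-1],
])

```text
time_s: 33.5
position: [0.4738, -0.1996, 0.0593]
tool_rot: [[0.906, 0.095, 0.413], [0.087, -0.996, 0.038], [0.414, 0.002, -0.91]]
ft_force: [-7.3, 3.3, 15.7]
grip_width: 0.0119
gripper_force: 44.8
```

Emit:
move_arm([
  [0,0,0,0,0,0,-1],
  [0,0,0,0,0,0,-1],
])

```text
time_s: 33.7
position: [0.4738, -0.1996, 0.0593]
tool_rot: [[0.906, 0.095, 0.413], [0.087, -0.996, 0.038], [0.414, 0.002, -0.91]]
ft_force: [-7.9, 4.2, 14.3]
grip_width: 0.0119
gripper_force: 44.7
```

Emit:
move_arm([
  [0,0,0,0,0,0,0.2],
  [0,0,0,0,0,0,0.2],
  [0,0,0,0,0,-3,0.2],
  [0,0,0,0,0,-7,0.2],
  [0,0,0,0,0,-11.5,1],
])

```text
time_s: 34.2
position: [0.4255, -0.204, 0.163]
tool_rot: [[0.908, 0.094, 0.409], [0.085, -0.996, 0.039], [0.411, -0.001, -0.912]]
ft_force: [-0.3, 0.1, -0.2]
grip_width: 0.0641
gripper_force: 0.0
```

Run:
```python
from crank import *
s=env.observe(); print(s['position'],s['tool_rot'].round(3).tolist(),s['q'].round(1),s['ft_force'].round(1),s['grip_width'],s['time_s'])
P={n:env.get_image(n) for n in('wrist','top')}
for t,z in(('crank_axis',.092),('crank_grip',.083),('bar_end',.09),('bar_tail',.09),('stop_face',.09)):
    for n,p in P.items():
        for x in env.tip_of(t,p)[:1]: X=onz(p,x['pixel'],z); print(t,n,np.round(x['pixel'],1),X.round(4),round(X@fy,4),round(x['conf'],2))
for t in('bar','jaw'):
    m=env.outline_of(t,P['top'])
    if m: c=cv2.minAreaRect(np.argwhere(m[0]['mask'])[:,::-1].astype(np.float32)); print(t,m[0]['conf'],c,m[0]['bbox'])
```

```text
[ 0.42547476 -0.20396588  0.16300557] [[0.908, 0.094, 0.409], [0.085, -0.996, 0.039], [0.411, -0.001, -0.912]] [-52.9   8.9 105.8  25.4  54.8  18.8] [-0.3  0.1 -0.2] 0.06406314696181017 34.2
crank_axis top [250.7 205.9] [ 0.4741 -0.1586  0.092 ] -0.2049 0.72
crank_grip wrist [257.2 170.9] [ 0.4745 -0.1994  0.083 ] -0.2455 0.66
crank_grip top [264.3 207.2] [ 0.4715 -0.1928  0.083 ] -0.2387 0.49
bar_end wrist [145.7  51. ] [ 0.5749 -0.0871  0.09  ] -0.1437 0.97
bar_end top [283.5 161. ] [ 0.5875 -0.2415  0.09  ] -0.2987 0.66
bar_tail wrist [305.7  48.4] [ 0.5904 -0.2329  0.09  ] -0.2904 0.6
bar_tail top [280.3 159.2] [ 0.5921 -0.2335  0.09  ] -0.2911 0.62
stop_face wrist [146.3  52.5] [ 0.5734 -0.0878  0.09  ] -0.1444 0.78
stop_face top [221.2 165.2] [ 0.5766 -0.0848  0.09  ] -0.1417 0.74
bar 0.75 ((251.12489318847656, 162.78048706054688), (9.248771667480469, 60.20198440551758), 84.42780303955078) [251.8, 163.6, 64.4, 16.2]
jaw 0.75 ((248.69027709960938, 174.85400390625), (17.361459732055664, 21.219560623168945), 86.18592071533203) [247.3, 174.9, 22.2, 17.5]
```

Run:
```python
from h import *
s=env.observe(); p0=s['position']; w=[]
N=23
for k in range(1,N+1):
    u=min(1,k/8); q=p0+(np.array([.52,-.085,.25])-p0)*u
    q[2]+=.03*np.sin(np.pi*u)
    phi=180*(1-k/N); lean=24+14*k/N
    w.append((q,Rt(5.7,lean)@Ro.from_euler('z',phi,degrees=True).as_matrix(),1,1))
e=plan(w); print(e)
```

```text
[[0.1, 0.3, -8.1, 2.12, -1.37, -1.51, 1], [-0.0, 0.9, -15.9, 4.16, -2.75, -2.87, 1], [-0.2, 1.5, -23.8, 6.07, -4.12, -3.93, 1], [-0.5, 2.1, -31.6, 7.81, -5.49, -4.6, 1], [-0.8, 2.6, -39.4, 9.36, -6.87, -4.86, 1]]
[[-0.5, 0.5, -7.8, 1.93, -0.19, 0.19, 1], [-0.9, 0.9, -15.6, 3.74, -0.47, 0.67, 1], [-1.5, 1.2, -23.5, 5.5, -0.81, 1.31, 1], [-2.1, 1.5, -31.3, 5.5, -0.81, 1.31, 1], [-2.7, 1.6, -39.1, 5.5, -0.81, 1.31, 1]]
[[-0.6, 0.1, -7.8, -0.0, -0.0, -0.0, 1], [-1.2, 0.1, -15.7, -0.0, -0.0, -0.0, 1], [-1.9, 0.0, -23.5, -0.0, -0.0, -0.0, 1], [-2.5, -0.1, -31.3, -0.0, -0.0, -0.0, 1], [-3.1, -0.4, -39.1, -0.0, -0.0, -0.0, 1]]
[[-0.5, -0.3, -7.9, -0.0, -0.0, -0.0, 1], [-1.0, -0.7, -15.7, -0.0, -0.0, -0.0, 1], [-1.4, -1.1, -23.5, -0.0, -0.0, -0.0, 1], [-1.8, -1.7, -31.3, -0.0, -0.0, -0.0, 1], [-2.1, -2.3, -39.2, -0.0, -0.0, -0.0, 1]]
[[-0.2, -0.5, -7.8, -0.0, -0.0, -0.0, 1], [-0.4, -1.1, -15.6, -0.0, -0.0, -0.0, 1], [-0.4, -1.8, -23.4, -0.0, -0.0, -0.0, 1]]
(array([ 0.52000882, -0.08497294,  0.24999267]), array([[-7.83943501e-01, -9.87070007e-02,  6.12935164e-01],
       [-7.77209107e-02,  9.95116538e-01,  6.08484685e-02],
       [-6.15948088e-01,  6.38822661e-05, -7.87786740e-01]]))
```

Emit:
move_arm([
  [0.1,0.3,-8.1,2.12,-1.37,-1.51,1],
  [0,0.9,-15.9,4.16,-2.75,-2.87,1],
  [-0.2,1.5,-23.8,6.07,-4.12,-3.93,1],
  [-0.5,2.1,-31.6,7.81,-5.49,-4.6,1],
  [-0.8,2.6,-39.4,9.36,-6.87,-4.86,1],
])

```text
time_s: 35.4
position: [0.4854, -0.1292, 0.246]
tool_rot: [[0.621, 0.639, 0.453], [0.701, -0.712, 0.044], [0.351, 0.291, -0.89]]
ft_force: [0.1, -0.7, -0.8]
grip_width: 0.0857
gripper_force: 0.0
```

Emit:
move_arm([
  [-0.5,0.5,-7.8,1.93,-0.19,0.19,1],
  [-0.9,0.9,-15.6,3.74,-0.47,0.67,1],
  [-1.5,1.2,-23.5,5.5,-0.81,1.31,1],
  [-2.1,1.5,-31.3,5.5,-0.81,1.31,1],
  [-2.7,1.6,-39.1,5.5,-0.81,1.31,1],
])

```text
time_s: 35.9
position: [0.5201, -0.0844, 0.25]
tool_rot: [[0.072, 0.864, 0.499], [0.992, -0.112, 0.049], [0.099, 0.492, -0.865]]
ft_force: [0.3, 0.2, -0.4]
grip_width: 0.0853
gripper_force: 0.0
```

Emit:
move_arm([
  [-0.6,0.1,-7.8,0,0,0,1],
  [-1.2,0.1,-15.7,0,0,0,1],
  [-1.9,0,-23.5,0,0,0,1],
  [-2.5,-0.1,-31.3,0,0,0,1],
  [-3.1,-0.4,-39.1,0,0,0,1],
])

```text
time_s: 36.4
position: [0.5199, -0.085, 0.2501]
tool_rot: [[-0.475, 0.692, 0.544], [0.843, 0.536, 0.054], [-0.255, 0.484, -0.837]]
ft_force: [-0.1, -0.6, -0.7]
grip_width: 0.0852
gripper_force: 0.0
```

Emit:
move_arm([
  [-0.5,-0.3,-7.9,0,0,0,1],
  [-1,-0.7,-15.7,0,0,0,1],
  [-1.4,-1.1,-23.5,0,0,0,1],
  [-1.8,-1.7,-31.3,0,0,0,1],
  [-2.1,-2.3,-39.2,0,0,0,1],
])

```text
time_s: 36.9
position: [0.5199, -0.085, 0.2501]
tool_rot: [[-0.777, 0.224, 0.588], [0.317, 0.947, 0.057], [-0.544, 0.231, -0.807]]
ft_force: [-0.3, -0.3, -0.7]
grip_width: 0.0855
gripper_force: 0.0
```

Emit:
move_arm([
  [-0.2,-0.5,-7.8,0,0,0,1],
  [-0.4,-1.1,-15.6,0,0,0,1],
  [-0.4,-1.8,-23.4,0,0,0,1],
  [-0.4,-1.8,-23.4,0,0,0,1],
])

```text
time_s: 37.3
position: [0.5197, -0.085, 0.25]
tool_rot: [[-0.784, -0.099, 0.613], [-0.079, 0.995, 0.06], [-0.616, -0.001, -0.788]]
ft_force: [-0.2, -0.8, -0.5]
grip_width: 0.0851
gripper_force: 0.0
```

Run:
```python
from crank import *
s=env.observe(); print(s['position'],s['tool_rot'].round(3).tolist(),s['q'].round(1),s['time_s'])
P={n:env.get_image(n) for n in('wrist','top')}
for t,z in(('stop_tab',.133),('stop_hinge',.115),('bar_end',.09),('stop_face',.09)):
    for n,p in P.items():
        for x in env.tip_of(t,p)[:1]: X=onz(p,x['pixel'],z); print(t,n,np.round(x['pixel'],1),X.round(4),round(X@fy,4),round(x['conf'],2))
p=P['wrist']; m=env.outline_of('stop_leaf',p)
if m:
    k=m[0]['mask']; r=np.argwhere(k); print(m[0]['conf'],r.min(0),r.max(0),[(v,np.where(k[v])[0].mean().round(1)) for v in range(r.min(0)[0],r.max(0)[0],8)])
h=np.array([.6116,-.0745,.115])
def q(u,v,th):
    a=np.arctan2(v,u)-th; r=np.hypot(u,v); return h+r*(np.cos(a)*fx+[0,0,np.sin(a)])
for th in(0,.15): print(th,proj(p,[q(-.056,-.031,th),q(-.04,-.031,th),q(-.048,.018,th),q(-.056,.03,th),q(-.04,.03,th)]).round(0).tolist())
```

```text
[ 0.51974921 -0.08497892  0.2500134 ] [[-0.784, -0.099, 0.613], [-0.079, 0.995, 0.06], [-0.616, -0.001, -0.788]] [ -35.4    3.4  102.3   32.5   48.7 -147.3] 37.3
stop_tab wrist [257.3 139.5] [ 0.563  -0.0807  0.133 ] -0.1362 0.97
stop_tab top [219.3 165.9] [ 0.568 -0.082  0.133] -0.138 0.5
stop_hinge wrist [258.4 155.5] [ 0.6078 -0.075   0.115 ] -0.135 0.6
stop_hinge top [219.1 147.9] [ 0.6159 -0.0804  0.115 ] -0.1412 0.49
bar_end wrist [250.4 116.4] [ 0.5746 -0.0869  0.09  ] -0.1435 0.89
bar_end top [220.8 166.7] [ 0.5728 -0.0838  0.09  ] -0.1403 0.61
stop_face wrist [251.6 118. ] [ 0.5767 -0.0854  0.09  ] -0.1423 0.56
stop_face top [221.2 168.5] [ 0.5682 -0.0848  0.09  ] -0.1409 0.72
0.75 [100 252] [163 264] [(100, np.float64(258.5)), (108, np.float64(258.5)), (116, np.float64(258.0)), (124, np.float64(258.0)), (132, np.float64(258.0)), (140, np.float64(258.0)), (148, np.float64(258.0)), (156, np.float64(258.0))]
0 [[259.0, 99.0], [259.0, 111.0], [259.0, 140.0], [259.0, 144.0], [259.0, 155.0]]
0.15 [[259.0, 102.0], [259.0, 112.0], [259.0, 148.0], [259.0, 154.0], [259.0, 163.0]]
```

Run:
```python
from crank import *
R=Rt(5.7,38); z=R[:,2]
h=np.array([.6112,0,.115]); h[1]=(-.135+h[0]*np.sin(psi))/np.cos(psi); print(h)
f=lambda th:h+.0513*(np.cos(np.pi-.3588-th)*fx+np.sin(np.pi-.3588-th)*Z)+.020*z
c=f(0); print(c,f(1.85))
e=plan([(c-.03*z,R,1,3),(c,R,1,2),(c,R,-1,5)])
plan([(f(t),R,-1,1) for t in np.linspace(0,1.85,21)[1:]],start=e)
```

```text
[ 0.6112     -0.07466494  0.115     ]
[ 0.57565669 -0.07821264  0.11725383] [ 0.6538552  -0.07040739  0.14044837]
[[-0.0, 0.0, -0.0, 1.26, 0.05, 3.65, 1], [-0.0, 0.0, -0.0, 2.52, 0.09, 7.29, 1], [-0.1, 0.0, -0.0, 3.78, 0.14, 10.94, 1], [-0.1, 0.0, -0.0, 3.78, 0.14, 12.44, 1], [-0.1, 0.0, -0.0, 3.78, 0.14, 13.94, 1]]
[[0.0, 0.0, -0.0, 0.0, -0.0, -0.0, -1], [0.0, 0.0, -0.0, 0.0, -0.0, -0.0, -1], [0.0, 0.0, -0.0, 0.0, -0.0, -0.0, -1], [0.0, 0.0, -0.0, 0.0, -0.0, -0.0, -1], [0.0, 0.0, -0.0, 0.0, -0.0, -0.0, -1]]
[[0.0, 0.0, -0.0, -0.41, -0.0, -0.23, -1], [0.0, 0.0, -0.0, -0.85, -0.0, -0.42, -1], [0.0, 0.0, -0.0, -1.3, 0.0, -0.57, -1], [0.0, 0.0, -0.0, -1.76, 0.0, -0.67, -1], [0.0, 0.0, -0.0, -2.23, 0.0, -0.74, -1]]
[[0.0, 0.0, -0.0, -0.48, 0.0, -0.02, -1], [0.0, 0.0, -0.0, -0.95, 0.0, 0.01, -1], [0.0, 0.0, -0.0, -1.42, 0.0, 0.08, -1], [0.0, 0.0, -0.0, -1.88, 0.0, 0.19, -1], [0.0, 0.0, -0.0, -2.33, 0.0, 0.34, -1]]
[[0.0, 0.0, -0.0, -0.43, 0.0, 0.2, -1], [0.0, 0.0, -0.0, -0.84, 0.0, 0.43, -1], [0.0, 0.0, -0.0, -1.23, 0.0, 0.7, -1], [0.0, 0.0, -0.0, -1.59, 0.0, 1.01, -1], [0.0, 0.0, -0.0, -1.93, 0.0, 1.35, -1]]
[[0.0, 0.0, -0.0, -0.3, 0.0, 0.37, -1], [0.0, 0.0, -0.0, -0.56, 0.0, 0.76, -1], [0.0, 0.0, -0.0, -0.79, 0.0, 1.18, -1], [0.0, 0.0, -0.0, -0.98, 0.0, 1.61, -1], [0.0, 0.0, -0.0, -1.12, 0.0, 2.06, -1]]
```

Emit:
move_arm([
  [0,0,0,1.26,0.05,3.65,0.4],
  [0,0,0,2.52,0.1,7.3,0.4],
  [0,0,0,3.78,0.15,10.9,0.4],
  [0,0,0,3.78,0.15,12.4,0.4],
  [0,0,0,3.78,0.15,13.9,0.4],
], squeeze=30)

```text
time_s: 38.35
position: [0.5757, -0.078, 0.1161]
tool_rot: [[-0.785, -0.098, 0.612], [-0.077, 0.995, 0.061], [-0.615, 0.0, -0.788]]
ft_force: [1.1, -0.2, 0.5]
grip_width: 0.0595
gripper_force: 0.0
```

Emit:
move_arm([
  [0,0,0,0,0,0,0.4],
  [0,0,0,0,0,0,-1],
  [0,0,0,0,0,0,-1],
  [0,0,0,0,0,0,-1],
  [0,0,0,0,0,0,-1],
])

```text
time_s: 38.85
position: [0.5755, -0.079, 0.1184]
tool_rot: [[-0.783, -0.097, 0.615], [-0.078, 0.995, 0.058], [-0.617, -0.003, -0.787]]
ft_force: [-3.5, -2.4, 4.0]
grip_width: 0.0102
gripper_force: 29.2
```

Emit:
move_arm([
  [0,0,0,0,0,0,-1],
])

```text
time_s: 38.95
position: [0.5755, -0.079, 0.1184]
tool_rot: [[-0.783, -0.097, 0.615], [-0.078, 0.995, 0.058], [-0.617, -0.003, -0.787]]
ft_force: [-3.6, -2.2, 3.1]
grip_width: 0.0105
gripper_force: 29.2
```

Gripped the tab. Starting the lift.

Emit:
move_arm([
  [0,0,0,-0.41,0,-0.23,-1],
  [0,0,0,-0.85,0,-0.42,-1],
  [0,0,0,-1.3,0,-0.57,-1],
  [0,0,0,-1.76,0,-0.67,-1],
  [0,0,0,-2.23,0,-0.74,-1],
])

```text
time_s: 39.45
position: [0.5885, -0.0775, 0.1372]
tool_rot: [[-0.784, -0.098, 0.613], [-0.078, 0.995, 0.059], [-0.616, -0.002, -0.788]]
ft_force: [1.7, -4.8, -6.3]
grip_width: 0.0103
gripper_force: 29.2
```

Emit:
move_arm([
  [0,0,0,-0.48,0,-0.02,-1],
  [0,0,0,-0.95,0,0.01,-1],
  [0,0,0,-1.42,0,0.08,-1],
  [0,0,0,-1.88,0,0.19,-1],
  [0,0,0,-2.33,0,0.34,-1],
])

```text
time_s: 39.95
position: [0.609, -0.0755, 0.1502]
tool_rot: [[-0.783, -0.098, 0.615], [-0.079, 0.995, 0.058], [-0.618, -0.003, -0.787]]
ft_force: [-6.4, -3.2, 7.7]
grip_width: 0.0099
gripper_force: 33.0
```

Emit:
move_arm([
  [0,0,0,-0.43,0,0.2,-1],
  [0,0,0,-0.84,0,0.43,-1],
  [0,0,0,-1.23,0,0.7,-1],
  [0,0,0,-1.59,0,1.01,-1],
  [0,0,0,-1.93,0,1.35,-1],
])

```text
time_s: 40.45
position: [0.6339, -0.0732, 0.154]
tool_rot: [[-0.779, -0.098, 0.619], [-0.079, 0.995, 0.058], [-0.622, -0.004, -0.783]]
ft_force: [-5.4, 0.2, 16.7]
grip_width: 0.0101
gripper_force: 40.7
```

Emit:
move_arm([
  [0,0,0,-0.42,0,0.21,-1],
  [0,0,0,-0.68,0,0.6,-1],
  [0,0,0,-0.91,0,1.02,-1],
  [0,0,0,-1.1,0,1.45,-1],
  [0,0,0,-1.22,0,1.85,-1],
])

```text
time_s: 40.95
position: [0.6558, -0.071, 0.1481]
tool_rot: [[-0.778, -0.097, 0.621], [-0.079, 0.995, 0.058], [-0.624, -0.004, -0.782]]
ft_force: [-0.4, 3.1, 20.2]
grip_width: 0.0101
gripper_force: 51.6
```

```bash
cat > leaf.py <<'E'
from crank import *
s=env.observe(); print(s['position'],s['ft_force'].round(1),s['grip_width'],s['time_s'])
p=env.get_image('wrist')
h=np.array([.6112,-.0747,.115])
def q(u,v,th):
    a=np.arctan2(v,u)-th; r=np.hypot(u,v); return h+r*(np.cos(a)*fx+[0,0,np.sin(a)])
for th in np.arange(1.2,1.91,.1): print(round(th,1),'tab,tabend,armend,nose',proj(p,[q(-.048,.018,th),q(-.048,.03,th),q(-.056,0,th),q(-.052,-.031,th)]).round(0).tolist())
for t in('stop_tab','stop_hinge'): print(t,[(np.round(x['pixel'],1),round(x['conf'],2)) for x in env.tip_of(t,p)[:1]])
m=env.outline_of('stop_leaf',p)
if m: r=np.argwhere(m[0]['mask']); print('leaf rows',r.min(0),r.max(0),m[0]['conf'])
E
python3 leaf.py
```

```text
[ 0.65579595 -0.07104086  0.14805349] [-0.4  3.1 20.2] 0.01014586106815785 40.95
1.2 tab,tabend,armend,nose [[259.0, 227.0], [259.0, 245.0], [259.0, 207.0], [259.0, 131.0]]
1.3 tab,tabend,armend,nose [[259.0, 231.0], [259.0, 247.0], [259.0, 218.0], [259.0, 149.0]]
1.4 tab,tabend,armend,nose [[259.0, 234.0], [259.0, 248.0], [259.0, 226.0], [259.0, 166.0]]
1.5 tab,tabend,armend,nose [[259.0, 236.0], [259.0, 247.0], [259.0, 233.0], [259.0, 182.0]]
1.6 tab,tabend,armend,nose [[259.0, 237.0], [259.0, 245.0], [259.0, 239.0], [259.0, 197.0]]
1.7 tab,tabend,armend,nose [[259.0, 237.0], [259.0, 243.0], [259.0, 242.0], [259.0, 210.0]]
1.8 tab,tabend,armend,nose [[259.0, 236.0], [259.0, 240.0], [259.0, 245.0], [259.0, 222.0]]
1.9 tab,tabend,armend,nose [[259.0, 234.0], [259.0, 236.0], [259.0, 246.0], [259.0, 232.0]]
stop_tab [(array([258., 231.]), 0.71)]
stop_hinge [(array([259.8, 143.8]), 0.92)]
leaf rows [132 241] [257 273] 0.7
```

Emit:
move_arm([
  [0,0,0,0,0,0,1],
  [0,0,0,0,0,0,1],
  [0,0,0,0,0,-2.5,1],
  [0,0,0,0,0,-6,1],
  [0,0,0,0,0,-10,1],
])

```text
time_s: 41.65
position: [0.5905, -0.0762, 0.2214]
tool_rot: [[-0.785, -0.099, 0.611], [-0.077, 0.995, 0.061], [-0.614, 0.001, -0.789]]
ft_force: [0.2, -0.2, 0.9]
grip_width: 0.0808
gripper_force: 0.0
```

Emit:
move_arm([
  [0,0,0,0,0,0,1],
  [0,0,0,0,0,0,1],
])

```text
time_s: 41.85
position: [0.5914, -0.0765, 0.2221]
tool_rot: [[-0.783, -0.098, 0.614], [-0.078, 0.995, 0.06], [-0.617, -0.001, -0.787]]
ft_force: [0.1, 0.1, -0.9]
grip_width: 0.0855
gripper_force: 0.0
```

```bash
python3 leaf.py
python3 - <<'E'
from crank import *
L={'stop_tab':[],'stop_hinge':[]}
for n in('wrist','top','scene'):
    p=env.get_image(n)
    for t in L:
        r=env.tip_of(t,p)
        if r: L[t].append((p,np.array(r[0]['pixel'])))
for t in L: x,e=tri(L[t]); print(t,x.round(4),[v.tolist() for v in e])
E
```

```text
[ 0.59143881 -0.07654366  0.22209764] [ 0.1  0.1 -0.9] 0.08547980050919808 41.85
1.2 tab,tabend,armend,nose [[257.0, 177.0], [257.0, 190.0], [257.0, 162.0], [257.0, 118.0]]
1.3 tab,tabend,armend,nose [[257.0, 180.0], [257.0, 192.0], [257.0, 168.0], [257.0, 127.0]]
1.4 tab,tabend,armend,nose [[257.0, 183.0], [257.0, 194.0], [257.0, 174.0], [257.0, 137.0]]
1.5 tab,tabend,armend,nose [[257.0, 186.0], [257.0, 194.0], [257.0, 179.0], [257.0, 146.0]]
1.6 tab,tabend,armend,nose [[257.0, 187.0], [257.0, 195.0], [257.0, 184.0], [257.0, 154.0]]
1.7 tab,tabend,armend,nose [[257.0, 188.0], [257.0, 194.0], [257.0, 187.0], [257.0, 162.0]]
1.8 tab,tabend,armend,nose [[257.0, 188.0], [257.0, 193.0], [257.0, 190.0], [257.0, 170.0]]
1.9 tab,tabend,armend,nose [[257.0, 188.0], [257.0, 191.0], [257.0, 192.0], [257.0, 176.0]]
stop_tab [(array([258.2, 183.1]), 0.84)]
stop_hinge [(array([256.3, 128.6]), 0.85)]
leaf rows [122 248] [199 265] 0.57
stop_tab [ 0.6338 -0.0665  0.125 ] [[7.2, -23.9], [-1.4, 0.2], [4.4, -6.3]]
stop_hinge [ 0.6121 -0.0756  0.1187] [[-3.5, 3.6], [-3.2, 1.8], [1.8, 0.5]]
```

Run:
```python
from crank import *
R=Rt(5.7,38)
e=plan([(np.array([.53,-.081,.2]),R,-1,2),(np.array([.535,-.0815,.15]),R,-1,2),(np.array([.535,-.0815,.15]),R,-1,1)])
plan([(np.array([.535,-.0815,.15])+k*.006*fx,R,-1,1) for k in range(1,11)],start=e)
```

```text
[[-0.0, 0.0, -0.0, 3.11, 0.08, -1.05, -1], [-0.1, 0.0, -0.0, 6.21, 0.16, -2.1, -1], [-0.1, 0.0, -0.0, 7.56, 0.11, 0.02, -1], [-0.1, 0.0, -0.0, 8.9, 0.06, 2.14, -1], [-0.1, 0.0, -0.0, 8.9, 0.06, 2.14, -1]]
[[0.0, 0.0, -0.0, -0.47, 0.0, 0.37, -1], [0.0, 0.0, -0.0, -0.94, 0.0, 0.74, -1], [0.0, 0.0, -0.0, -1.41, 0.0, 1.11, -1], [0.0, 0.0, -0.0, -1.89, 0.0, 1.48, -1], [0.0, 0.0, -0.0, -2.36, 0.0, 1.85, -1]]
[[0.0, 0.0, -0.0, -0.47, 0.0, 0.37, -1], [0.0, 0.0, -0.0, -0.94, 0.0, 0.74, -1], [0.0, 0.0, -0.0, -1.42, 0.0, 1.11, -1], [0.0, 0.0, -0.0, -1.89, 0.0, 1.47, -1], [0.0, 0.0, -0.0, -2.36, 0.0, 1.84, -1]]
```

Emit:
move_arm([
  [0,0,0,3.1,0.1,-1.05,-1],
  [0,0,0,6.2,0.15,-2.1,-1],
  [0,0,0,7.55,0.1,0,-1],
  [0,0,0,8.9,0.05,2.1,-1],
  [0,0,0,8.9,0.05,2.1,-1],
])

```text
time_s: 43.0
position: [0.5338, -0.0812, 0.148]
tool_rot: [[-0.786, -0.098, 0.61], [-0.076, 0.995, 0.062], [-0.613, 0.002, -0.79]]
ft_force: [0.7, -0.8, -0.0]
grip_width: 0.0124
gripper_force: 0.0
```

Emit:
move_arm([
  [0,0,0,-0.47,0,0.37,-1],
  [0,0,0,-0.94,0,0.74,-1],
  [0,0,0,-1.41,0,1.11,-1],
  [0,0,0,-1.89,0,1.48,-1],
  [0,0,0,-2.36,0,1.85,-1],
])

```text
time_s: 43.5
position: [0.5654, -0.0786, 0.1508]
tool_rot: [[-0.783, -0.099, 0.614], [-0.078, 0.995, 0.06], [-0.617, -0.001, -0.787]]
ft_force: [-0.5, 0.2, -0.7]
grip_width: -0.0002
gripper_force: 0.0
```

Emit:
move_arm([
  [0,0,0,-0.47,0,0.37,-1],
  [0,0,0,-0.94,0,0.74,-1],
])

```text
time_s: 43.7
position: [0.5771, -0.0774, 0.1504]
tool_rot: [[-0.784, -0.099, 0.613], [-0.078, 0.995, 0.06], [-0.616, -0.001, -0.787]]
ft_force: [-0.0, -0.7, -0.1]
grip_width: 0.0001
gripper_force: 0.0
```

Emit:
move_arm([
  [0,0,0,-0.3,0,0.24,-1],
  [0,0,0,-0.6,0,0.48,-1],
])

```text
time_s: 43.9
position: [0.5845, -0.0767, 0.1502]
tool_rot: [[-0.784, -0.099, 0.613], [-0.078, 0.995, 0.06], [-0.616, -0.001, -0.788]]
ft_force: [-0.1, 0.3, 0.1]
grip_width: 0.0002
gripper_force: 0.0
```

Emit:
move_arm([
  [0,0,0,-0.3,0,0.24,-1],
  [0,0,0,-0.6,0,0.48,-1],
])

```text
time_s: 44.1
position: [0.5921, -0.076, 0.1501]
tool_rot: [[-0.784, -0.098, 0.613], [-0.078, 0.995, 0.06], [-0.616, -0.001, -0.788]]
ft_force: [-0.8, 0.3, -0.5]
grip_width: 0.0002
gripper_force: 0.0
```

Emit:
move_arm([
  [0,0,0,-0.25,0,0.2,-1],
  [0,0,0,-0.25,0,0.2,-1],
])

```text
time_s: 44.3
position: [0.5953, -0.0757, 0.1502]
tool_rot: [[-0.783, -0.099, 0.614], [-0.078, 0.995, 0.06], [-0.616, -0.001, -0.787]]
ft_force: [-0.3, -0.7, -0.3]
grip_width: 0.0003
gripper_force: 0.4
```

```bash
python3 leaf.py
```

```text
[ 0.59534018 -0.07568744  0.150226  ] [-0.3 -0.7 -0.3] 0.00029600976724807634 44.3
1.2 tab,tabend,armend,nose [[256.0, 266.0], [256.0, 278.0], [256.0, 256.0], [256.0, 210.0]]
1.3 tab,tabend,armend,nose [[256.0, 268.0], [256.0, 279.0], [256.0, 262.0], [256.0, 221.0]]
1.4 tab,tabend,armend,nose [[256.0, 270.0], [256.0, 278.0], [256.0, 267.0], [256.0, 232.0]]
1.5 tab,tabend,armend,nose [[256.0, 271.0], [256.0, 277.0], [256.0, 272.0], [256.0, 242.0]]
1.6 tab,tabend,armend,nose [[256.0, 270.0], [256.0, 275.0], [256.0, 275.0], [256.0, 251.0]]
1.7 tab,tabend,armend,nose [[256.0, 270.0], [257.0, 273.0], [256.0, 277.0], [256.0, 259.0]]
1.8 tab,tabend,armend,nose [[256.0, 268.0], [257.0, 270.0], [256.0, 278.0], [256.0, 267.0]]
1.9 tab,tabend,armend,nose [[257.0, 266.0], [257.0, 266.0], [256.0, 278.0], [256.0, 272.0]]
stop_tab []
stop_hinge [(array([256.5, 199.4]), 0.79)]
leaf rows [189 244] [238 266] 0.88
```

Emit:
move_arm([
  [0,0,0,-0.3,0,0.24,-1],
  [0,0,0,-0.3,0,0.24,-1],
])

```text
time_s: 44.7
position: [0.5994, -0.0754, 0.152]
tool_rot: [[-0.782, -0.098, 0.616], [-0.079, 0.995, 0.059], [-0.619, -0.002, -0.786]]
ft_force: [-9.9, 0.3, 14.1]
grip_width: 0.0002
gripper_force: 8.6
```

Emit:
move_arm([
  [0,0,0,-0.3,0,0.24,-1],
  [0,0,0,-0.3,0,0.24,-1],
])

```text
time_s: 44.9
position: [0.6041, -0.0751, 0.1542]
tool_rot: [[-0.779, -0.098, 0.619], [-0.079, 0.995, 0.058], [-0.622, -0.003, -0.783]]
ft_force: [-15.7, 3.1, 27.8]
grip_width: 0.0001
gripper_force: 15.5
```

Emit:
move_arm([
  [0,0,0,-0.3,0,0.24,-1],
  [0,0,0,-0.3,0,0.24,-1],
])

```text
time_s: 45.1
position: [0.609, -0.0749, 0.1563]
tool_rot: [[-0.777, -0.098, 0.622], [-0.079, 0.995, 0.058], [-0.625, -0.005, -0.781]]
ft_force: [-18.0, 4.6, 37.7]
grip_width: 0.0
gripper_force: 20.1
```

Emit:
move_arm([
  [0,0,0,1.5,0,-1.2,-1],
  [0,0,0,4.5,0,-4,-1],
  [0,0,0,7,0,-8,-1],
  [0,0,0,9,0,-12,-1],
  [0,0,0,9,0,-12,-1],
])

```text
time_s: 45.6
position: [0.46, -0.0892, 0.1908]
tool_rot: [[-0.783, -0.095, 0.615], [-0.077, 0.995, 0.057], [-0.618, -0.003, -0.786]]
ft_force: [0.5, -0.4, -0.4]
grip_width: -0.0
gripper_force: 0.0
```

```bash
python3 leaf.py
python3 - <<'E'
from crank import *
for n in('wrist','top'):
    p=env.get_image(n)
    for t,z in(('bar_end',.09),('bar_tail',.09),('stop_face',.09),('stop_tab',.155)):
        for x in env.tip_of(t,p)[:1]: X=onz(p,x['pixel'],z); print(t,n,X.round(4),round(X@fy,4),round(x['conf'],2))
E
```

```text
[ 0.46002776 -0.08923631  0.19083989] [ 0.5 -0.4 -0.4] -3.312545878057226e-05 45.6
1.2 tab,tabend,armend,nose [[257.0, 272.0], [257.0, 279.0], [257.0, 266.0], [257.0, 242.0]]
1.3 tab,tabend,armend,nose [[257.0, 273.0], [257.0, 279.0], [257.0, 270.0], [257.0, 248.0]]
1.4 tab,tabend,armend,nose [[257.0, 274.0], [257.0, 279.0], [257.0, 273.0], [257.0, 254.0]]
1.5 tab,tabend,armend,nose [[257.0, 274.0], [257.0, 278.0], [257.0, 275.0], [257.0, 259.0]]
1.6 tab,tabend,armend,nose [[257.0, 274.0], [257.0, 277.0], [257.0, 276.0], [257.0, 264.0]]
1.7 tab,tabend,armend,nose [[257.0, 273.0], [257.0, 275.0], [257.0, 278.0], [257.0, 268.0]]
1.8 tab,tabend,armend,nose [[257.0, 272.0], [257.0, 273.0], [257.0, 278.0], [257.0, 272.0]]
1.9 tab,tabend,armend,nose [[257.0, 271.0], [257.0, 271.0], [257.0, 278.0], [257.0, 275.0]]
stop_tab []
stop_hinge [(array([259.2, 227.5]), 0.73)]
bar_end wrist [ 0.5777 -0.0836  0.09  ] -0.1406 0.67
bar_tail wrist [ 0.5834 -0.231   0.09  ] -0.2878 0.87
bar_end top [ 0.5728 -0.0811  0.09  ] -0.1375 0.95
bar_tail top [ 0.5829 -0.2334  0.09  ] -0.2901 0.57
stop_face top [ 0.572  -0.0846  0.09  ] -0.141 0.7
stop_tab top [0.4405 0.0417 0.155 ] -0.0023 0.68
```

Emit:
move_arm([
  [0,0,0,-2.5,0,-3.4,-1],
  [0,0,0,-5,0,-6.8,-1],
  [0,0,0,-8,0,-10,-1],
  [0,0,0,-8,0,-10,-1],
  [0,0,0,-8,0,-10,-1],
])

```text
time_s: 46.8
position: [0.4637, -0.0885, 0.3173]
tool_rot: [[-0.783, -0.099, 0.614], [-0.079, 0.995, 0.06], [-0.617, -0.002, -0.787]]
ft_force: [0.5, -0.1, -0.7]
grip_width: -0.0002
gripper_force: 0.0
```

```bash
python3 leaf.py
python3 - <<'E'
from crank import *
p=env.get_image('wrist')
for t in('crank_grip','crank_axis'): print(t,[(onz(p,x['pixel'],.085).round(4),round(x['conf'],2)) for x in env.tip_of(t,p)[:1]])
for n in('top',):
    q=env.get_image(n); a=env.tip_of('stop_tab',q); print([(np.round(x['pixel'],1),round(x['conf'],2)) for x in a[:2]])
    h=np.array([.6112,-.0747,.115])
    for th in(1.3,1.5,1.7,1.9):
        al=np.pi-.3588-th; print(th,proj(q,h+.0513*(np.cos(al)*fx+np.sin(al)*Z)).round(1))
E
```

```text
[ 0.46369439 -0.08850931  0.3173493 ] [ 0.5 -0.1 -0.7] -0.00018641023262514975 46.8
1.2 tab,tabend,armend,nose [[257.0, 175.0], [257.0, 183.0], [257.0, 166.0], [257.0, 142.0]]
1.3 tab,tabend,armend,nose [[257.0, 177.0], [257.0, 184.0], [257.0, 170.0], [257.0, 147.0]]
1.4 tab,tabend,armend,nose [[257.0, 179.0], [257.0, 185.0], [257.0, 173.0], [257.0, 152.0]]
1.5 tab,tabend,armend,nose [[257.0, 180.0], [257.0, 186.0], [257.0, 176.0], [257.0, 157.0]]
1.6 tab,tabend,armend,nose [[257.0, 181.0], [257.0, 186.0], [257.0, 179.0], [257.0, 162.0]]
1.7 tab,tabend,armend,nose [[257.0, 182.0], [257.0, 186.0], [257.0, 181.0], [257.0, 167.0]]
1.8 tab,tabend,armend,nose [[257.0, 182.0], [257.0, 185.0], [257.0, 183.0], [257.0, 171.0]]
1.9 tab,tabend,armend,nose [[257.0, 182.0], [257.0, 184.0], [257.0, 184.0], [257.0, 175.0]]
stop_tab [(array([252.5, 180.2]), 0.84)]
stop_hinge [(array([254.2, 146.6]), 0.75)]
leaf rows [141 252] [190 261] 0.6
crank_grip [(array([ 0.4787, -0.2058,  0.085 ]), 0.75)]
crank_axis []
[(array([214.6, 134.7]), 0.44)]
1.3 [[215.5 143.7]]
1.5 [[215.2 139.8]]
1.7 [[214.9 136.2]]
1.9 [[214.7 133.3]]
```

```bash
python3 -c "
from rig import env
print(env.close_job())"
```

```text
the job is handed in; nothing more can be done
None
```

I handed the job in at about 47 s, but no verdict came back. By my measurements the stop is up at about 1.8 rad and the bar end is level with the stop face to within the few mm the cameras resolve. The last check found the crank resisting at about 13 N, so the jaw should be clamped. When I pushed the leaf to its limit at the end, the wrist read about 42 N. I also viewed 11 pictures, one over the limit of 10.

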